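# Load the kiln with a tray of clay beads

## Task

Scoop all the clay beads out of the grey tub into the firing tray that stands on the rollers outside the kiln, using the scoop and never touching a bead with the fingers. When the tray holds them all, with the kiln door pulled fully down, push the tray along the rollers (do not lift it) fully into the kiln, and push the door back up until it is shut. Leave the scoop lying level, bowl up, in the middle of its cork mat, and leave the mug and the little clay figure where they stand.

Things in the scene. Friction and masses are not known exactly. Their poses are not given: they have to be found in the camera images.
- kiln: grey kiln (220 x 220 x 280 high) fixed to its track. Origin on table below mid-mouth (front plane); +y into the chamber, z up. Chamber 150 wide (x), y 0 to 185, z 71 to 165. Track along -y: 7 free rollers, y -130 to -346, tops z 75; side rails inner faces x +-71, tops z 90; corner end stops at y -364 (|x| over 51). The lowered door (top z 73) bridges from rollers to mouth
- kiln_door (a joint): angle of the kiln's bottom-hinged door: 0 = shut (upright), 1.57 = fully down (level). Near upright it stays where it is left; past about 0.6 rad it sinks slowly down by itself; about 5 N at the handle lifts it. The door is 220 wide, 106 high, 15 thick.
- door_hinge (a point): middle of the door's hinge line, which runs along the kiln's x, 73 above the table; this point's axes turn with the door (z up the door, y into the kiln when shut)
- door_grip (a point): grip point of the door's handle: a round wooden bar 14 in diameter along the kiln's x, sticking out sideways from the door's -x edge (the robot's side), clear of the kiln; the bar runs 35 either way from this point, which is 90 from the hinge line and 55 out from the kiln's side
- tray: dark steel firing tray, open box 130 (x) x 150 (y) x 45 high, walls 5, about 450 g, on the rollers; origin at the centre of its underside, y along the track, z up
- tub: fixed grey plastic tub of beads, open, 190 x 180, its floor sloping 7 degrees down towards its +x end, so the beads gather there; origin on the table below the tub's centre, z vertical. Inside 180 along the slope x 170 across (y), walls 55 above the floor and square to it
- tub_low (a point): inside the tub: middle of the low edge where the sloping floor meets the low (+x) end wall; axes as the tub's
- tub_high (a point): inside the tub: middle of the high edge where the floor meets the high (-x) end wall
- scoop: steel scoop, about 180 g. Origin at the centre of the bowl's underside, x towards the open lip, z up. Bowl 80 (x -40 to 40) x 72 wide, floor 2 thick, side walls 40 high from x -40 to 26, back wall 45 high at x -40, open in front. A wooden grip block above the back: x -65 to -5, 22 wide (y), from z 62 to 88
- scoop_grip (a point): in the grip block of the scoop, 30 behind the bowl's centre and 75 above its underside; fingers close across y; axes as the scoop's
- scoop_lip (a point): middle of the scoop's lip, upper edge; axes as the scoop's
- mat: cork mat 140 (x) x 220 (y) x 3 thick, fixed, where the scoop belongs; origin at the centre of its underside
- mug: brown clay mug 90 high, bystander; origin under it
- figure: small clay figure 75 high, bystander; origin under it
- bead0: smooth burnished clay ball bead, 24 in diameter, 14 g; origin at its centre, axes turn as it rolls. May be absent
- bead1: smooth burnished clay ball bead, 24 in diameter, 14 g; origin at its centre, axes turn as it rolls. May be absent
- bead2: smooth burnished clay ball bead, 24 in diameter, 14 g; origin at its centre, axes turn as it rolls. May be absent
- bead3: smooth burnished clay ball bead, 24 in diameter, 14 g; origin at its centre, axes turn as it rolls. May be absent
- bead4: smooth burnished clay ball bead, 24 in diameter, 14 g; origin at its centre, axes turn as it rolls. May be absent
- bead5: smooth burnished clay ball bead, 24 in diameter, 14 g; origin at its centre, axes turn as it rolls. May be absent
There are look-alikes about, which are no part of the job. Several things have the shape of the tray; the one meant has the colours described above.

How it is judged:
On the way, in this order (a step that is already met when the one before it is completed fails the run):
1. all the beads are in the tray while it still stands on the rollers outside the kiln (x of bead0 in the frame of tray between -0.063 and 0.063 m and y of bead0 in the frame of tray between -0.073 and 0.073 m and z of bead0 in the frame of tray between 0 and 0.05 m and x of bead1 in the frame of tray between -0.063 and 0.063 m and y of bead1 in the frame of tray between -0.073 and 0.073 m and z of bead1 in the frame of tray between 0 and 0.05 m and x of bead2 in the frame of tray between -0.063 and 0.063 m and y of bead2 in the frame of tray between -0.073 and 0.073 m and z of bead2 in the frame of tray between 0 and 0.05 m and x of bead3 in the frame of tray between -0.063 and 0.063 m and y of bead3 in the frame of tray between -0.073 and 0.073 m and z of bead3 in the frame of tray between 0 and 0.05 m and x of bead4 in the frame of tray between -0.063 and 0.063 m and y of bead4 in the frame of tray between -0.073 and 0.073 m and z of bead4 in the frame of tray between 0 and 0.05 m and x of bead5 in the frame of tray between -0.063 and 0.063 m and y of bead5 in the frame of tray between -0.073 and 0.073 m and z of bead5 in the frame of tray between 0 and 0.05 m and y of tray in the frame of kiln below -0.06 m), for 0.2 s.
2. the tray, with all its beads, has gone into the chamber past the lowered door (x of bead0 in the frame of tray between -0.063 and 0.063 m and y of bead0 in the frame of tray between -0.073 and 0.073 m and z of bead0 in the frame of tray between 0 and 0.05 m and x of bead1 in the frame of tray between -0.063 and 0.063 m and y of bead1 in the frame of tray between -0.073 and 0.073 m and z of bead1 in the frame of tray between 0 and 0.05 m and x of bead2 in the frame of tray between -0.063 and 0.063 m and y of bead2 in the frame of tray between -0.073 and 0.073 m and z of bead2 in the frame of tray between 0 and 0.05 m and x of bead3 in the frame of tray between -0.063 and 0.063 m and y of bead3 in the frame of tray between -0.073 and 0.073 m and z of bead3 in the frame of tray between 0 and 0.05 m and x of bead4 in the frame of tray between -0.063 and 0.063 m and y of bead4 in the frame of tray between -0.073 and 0.073 m and z of bead4 in the frame of tray between 0 and 0.05 m and x of bead5 in the frame of tray between -0.063 and 0.063 m and y of bead5 in the frame of tray between -0.073 and 0.073 m and z of bead5 in the frame of tray between 0 and 0.05 m and y of tray in the frame of kiln above 0.06 m and value of joint kiln_door above 0.3 rad), for 0.2 s.
At the end, for the whole second after the job is handed in: every bead present lies in the tray (within its walls); the tray is wholly inside the chamber and at rest; the door is shut to within 0.07 rad (4 degrees); the scoop lies released and at rest, bowl up and level within 0.12 rad, its origin within 55 mm of the mat's centre (x of bead0 in the frame of tray between -0.063 and 0.063 m and y of bead0 in the frame of tray between -0.073 and 0.073 m and z of bead0 in the frame of tray between 0 and 0.05 m and x of bead1 in the frame of tray between -0.063 and 0.063 m and y of bead1 in the frame of tray between -0.073 and 0.073 m and z of bead1 in the frame of tray between 0 and 0.05 m and x of bead2 in the frame of tray between -0.063 and 0.063 m and y of bead2 in the frame of tray between -0.073 and 0.073 m and z of bead2 in the frame of tray between 0 and 0.05 m and x of bead3 in the frame of tray between -0.063 and 0.063 m and y of bead3 in the frame of tray between -0.073 and 0.073 m and z of bead3 in the frame of tray between 0 and 0.05 m and x of bead4 in the frame of tray between -0.063 and 0.063 m and y of bead4 in the frame of tray between -0.073 and 0.073 m and z of bead4 in the frame of tray between 0 and 0.05 m and x of bead5 in the frame of tray between -0.063 and 0.063 m and y of bead5 in the frame of tray between -0.073 and 0.073 m and z of bead5 in the frame of tray between 0 and 0.05 m and y of tray in the frame of kiln between 0.074 and 0.13 m and x of tray in the frame of kiln between -0.03 and 0.03 m and z of tray in the frame of kiln below 0.085 m and value of joint kiln_door below 0.07 rad and linear speed of each of tray, scoop below 0.02 m/s and horizontal distance between scoop and mat below 0.055 m and angle between scoop's own z axis and vertical below 0.12 rad and height (world z) of scoop below 0.012 m); the robot touches nothing.
It fails at once if a finger touches a bead (contact force between the fingers and bead0 above 0.3 N or contact force between the fingers and bead1 above 0.3 N or contact force between the fingers and bead2 above 0.3 N or contact force between the fingers and bead3 above 0.3 N or contact force between the fingers and bead4 above 0.3 N or contact force between the fingers and bead5 above 0.3 N).
It fails at once if the tray is lifted off the track or tipped (z of tray in the frame of kiln above 0.11 m or angle between tray's own z axis and vertical above 0.3 rad).
It fails at once if a bystander (mug or figure) is moved by more than 30 mm (distance of any of mug, figure from where it was at the start of the episode above 0.03 m).
Of bead0, bead1, bead2, bead3, bead4, bead5 only 3 to 6 are there at a start; the rules pass over those that are not, and their reading is None.
At some moment in a run one of scoop may be knocked a few centimetres aside while the robot is not near it.
It also fails if it takes over 210 s, if anything falls off the work surface, if the arm or the gripper's body presses on something with over 40 N, if the wrist force passes 120 N, or if a joint passes its speed limit or range.

## Robot

A 6-joint arm with a two-finger parallel gripper is mounted at the origin on the work surface. World frame = base frame: x ahead of the robot, y to its left, z up, the work surface at z = 0. Lengths are in m, angles in rad, forces in N, time in s.
With the tool pointing down it reaches from about 0.3 to 0.775 m from the base axis. Payload 14.6 kg.
Tool frame: the origin (TCP) lies midway between the tips of the shut fingers; the grasp point (between the pads) lies 19 mm behind it (tcp_to_grasp is the distance from the TCP to the grasp point, in m); z points along the fingers, y is the line along which they close (so a half turn about z gives the same grasp; the last joint's range is limited). The gripper opens to 94 mm and grips with 3 to 60 N. Pads are 16 mm wide; open, the fingers measure 119 mm over their backs; the gripper's body (75 mm by 177 mm) begins 78 mm behind the grasp point.
Start: joints at [-0.067, 0.3, 1.521, -0, 1.321, -0.067], TCP at [0.55, -0, 0.205] pointing down, gripper open.
Joint ranges: [-3.03, 3.03], [-0.79, 2.21], [0.23, 2.52], [-1.04, 4.18], [0, 3.07], [-2.55, 2.55]. Speed limits (rad/s): [2.22, 2.22, 2.57, 3.14, 3.14, 3.14].

## Interface

Orientations are given as [roll, pitch, yaw] about the fixed x, y, z axes, in that order (R = Rz(yaw) Ry(pitch) Rx(roll)).
In Python, from station import * gives the robot as it stands.
- The arm moves only by the tool send_rows, never from a script. Its argument "motion" is a list of rows, each a list of 3 entries, a list of its own where there are three numbers: the shift along the tool's x, y, z in units of 0.03 m (1.0 is 0.03 m), then the turn, a rotation vector about the tool's x, y, z in units of 0.12 rad (1.0 is 0.12 rad), then the opening, from -1 (shut) to 1 (fully open). In form: [[[x, y, z], [rx, ry, rz], grip], ...]. A call has 1 to 12 rows; each row shifts and turns the commanded pose from where the row before left it, along the tool's axes as they then stand; what a row does not reach is not made up. A row lasts 1/10 s, in which the tool goes at most 50 mm and 8.59 degrees, less where a joint would pass 70% of its speed; a pose out of reach is approached as far as the arm can. A call with a number of a shift or a turn outside -1 to 1 is refused whole. A call with a gripper value outside its range is refused whole. The fingers move at their own pace and stop on an object; "squeeze" is the grip in N (left out, the last holds). Time passes only in rows, so rows that do not move let the fingers close. It gives the time, the measured TCP pose, the force, the opening and the grip force at its end, in the units of the state.
- get_obs(): the state, without advancing time (a new reading comes with each control period).
- camera(name): name is "scene" or "side" or "wrist"; returns a dict with "pixels" (400x640x3 uint8, red, green, blue), "depth" (400x640 float32, m along the optical axis (not along the pixel's ray), 0 where there is no reading), "fx", "fy", "cx", "cy" (pixels), "rvec" (rotation vector, rad) and "tvec" (3), from world to camera coordinates, as OpenCV has them. Camera axes: x right, y down, z forward; pixel columns grow to the right and rows downward; lengths in m; the calibration is good to about 2 mm. A picture is of the moment at which its call begins.
- hand_in(): hands the job in; it is judged then, once.
The state is a dict: "time_s": time; "qpos": joint angles; "joint_vel": joint speeds; "tau": joint torques, N m; "ee_pos": TCP position; "eef_rot": TCP orientation; "force": force on the tool from outside, world axes, zero at the start; "moment": the same for the moment, N m; "grip_width": finger opening in m; "grip_force": force on a finger pad.
Only numpy, scipy, OpenCV 4.12 (cv2) and the standard library are available. Lean on these libraries where they do the work, as an engineer would, in place of code of your own. Each camera call takes 0.05 s, during which the arm holds its last target. There are 200 camera calls.

## Working session

There is one attempt and no reset: what is moved stays moved. The work goes in short steps, Python scripts to look and compute and a tool call to move; the robot and the scene stay as the last step left them, time stands still between calls to the robot, and variables do not carry over. Pictures are saved under pics/ and viewed, at most 14 in all, crops included, and the job is handed in when it is done.

Besides the shell and the picture viewer there is one more tool, called after ">>>" as name(argument=value, ...), one argument or row to a line, values as JSON. send_rows: Moves the arm, as the interface text tells. Its arguments: {"type":"object","properties":{"motion":{"type":"array"},"squeeze":{"type":"number"}},"required":["motion"]}

```bash
mkdir -p pics
cat > h.py <<'E'
from station import *
import numpy as np, cv2
from scipy.spatial.transform import Rotation as R
np.set_printoptions(precision=4,suppress=True)
def cloud(c):
    d=c["depth"];v,u=np.mgrid[0:d.shape[0],0:d.shape[1]]
    P=np.stack([(u-c["cx"])/c["fx"]*d,(v-c["cy"])/c["fy"]*d,d],-1)
    Rm=cv2.Rodrigues(np.array(c["rvec"],float))[0]
    W=(P-np.array(c["tvec"]).ravel())@Rm
    W[d<=0]=np.nan
    return W
def save(c,n): cv2.imwrite(f"pics/{n}.png",c["pixels"][:,:,::-1])
E
python3 - <<'E'
from h import *
print(get_obs())
for n in("scene","side","wrist"):
    c=camera(n);save(c,n+"0");np.savez(n+"0.npz",**c)
    Rm=cv2.Rodrigues(np.array(c["rvec"],float))[0];print(n,-Rm.T@np.array(c["tvec"]).ravel(),Rm[2],c["fx"])
E
```

```text
{'time_s': 0.0, 'qpos': array([-0.0666,  0.3005,  1.5215, -0.    ,  1.3207, -0.0666]), 'joint_vel': array([ 0.001 , -0.002 ,  0.0003, -0.002 ,  0.0008, -0.0012]), 'tau': array([ -0.0015, -53.1806, -35.2736,   0.0708,   0.0244,  -0.    ]), 'ee_pos': array([ 0.5498, -0.    ,  0.2049]), 'eef_rot': array([-3.1405, -0.0001,  1.5708]), 'force': array([ 0.3087, -0.0413, -0.114 ]), 'moment': array([ 0.011 , -0.0184,  0.0165]), 'grip_force': 0.0, 'grip_width': 0.09402973850915275}
scene [ 0.7791 -0.5432  1.0498] [-0.276   0.4465 -0.8512] 408.11121912586503
side [0.0223 0.7876 0.8678] [ 0.3761 -0.6969 -0.6106] 397.68145001454326
wrist [0.5498 0.0845 0.385 ] [-0.001  -0.2868 -0.958 ] 316.26000084550134
```

View pics/scene0.png

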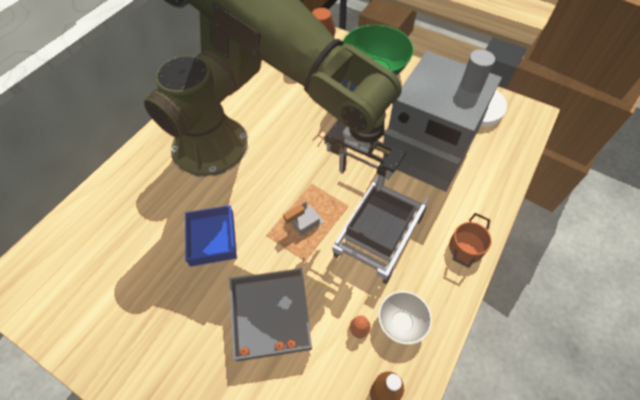

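View pics/side0.png

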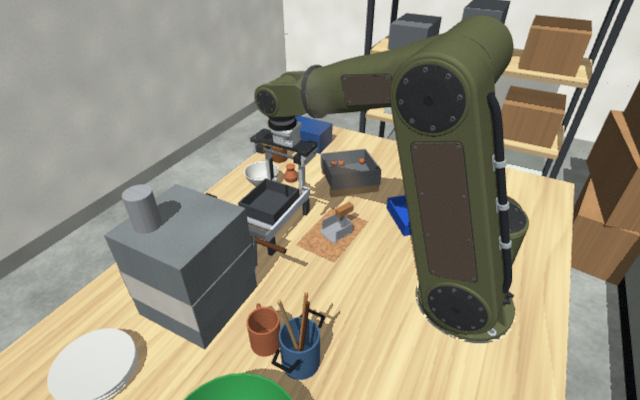

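The scene view shows the tub with three beads visible at about (245-292, 347), the scoop on the mat at (303,217), the tray on the rollers at (380,220), and the kiln at (440,120). Next I'll locate them from the depth data.

Run:
```python
from h import *
S=500; x0,y0=0.15,-0.75 # px per m
img=np.zeros((600,800,3),np.uint8)+40; zb=np.full((600,800),-1.)
for n in("side","scene"):
    c=np.load(n+"0.npz");W=cloud(c);px=c["pixels"]
    P=W.reshape(-1,3);C=px.reshape(-1,3)
    ok=np.isfinite(P[:,0])&(P[:,2]<0.32)&(P[:,2]>-.02);P=P[ok];C=C[ok]
    # top-down: u right = -y... u=(0.45-y), v = 1.0-x
    u=((0.5-P[:,1])*600).astype(int);v=((1.0-P[:,0])*600).astype(int)
    for a,b,z,col in zip(u,v,P[:,2],C):
        if 0<=a<799 and 0<=b<599 and z>zb[b,a]-0.003:
            zb[b:b+2,a:a+2]=z;img[b:b+2,a:a+2]=col[::-1]
for k in range(0,10):
    cv2.putText(img,f"{0.5-k*60/600*1:.1f}",(k*60,10),0,.35,(255,255,0));cv2.putText(img,f"{1-k*.1:.1f}",(0,k*60+5),0,.35,(255,255,0))
cv2.imwrite("pics/top0.png",img)
c=np.load("scene0.npz");W=cloud(c);p=c["pixels"].astype(int)
def rep(name,m):
    n,l,st,ce=cv2.connectedComponentsWithStats(m.astype(np.uint8))
    for i in range(1,n):
        if st[i,4]>12: print(name,st[i],np.nanmedian(W[l==i],0))
r,g,b=p[...,0],p[...,1],p[...,2]
rep("bead",(r>130)&(g<100)&(b<80)&(r-g>60))
for uv in [(300,150),(400,190),(383,220),(270,310),(303,217),(440,80)]:
    print(uv,W[uv[1],uv[0]],p[uv[1],uv[0]])
```

```text
(300, 150) [ 0.2687  0.1351 -0.0013] [247 225 168]
(400, 190) [0.6189 0.1554 0.0055] [181 152 112]
(383, 220) [ 0.6323 -0.0048  0.0779] [102 100 100]
(270, 310) [ 0.4976 -0.3564  0.0327] [98 96 95]
(303, 217) [ 0.4145 -0.0747  0.0037] [201 196 194]
(440, 80) [0.6013 0.3462 0.2822] [154 157 155]
```

View pics/top0.png

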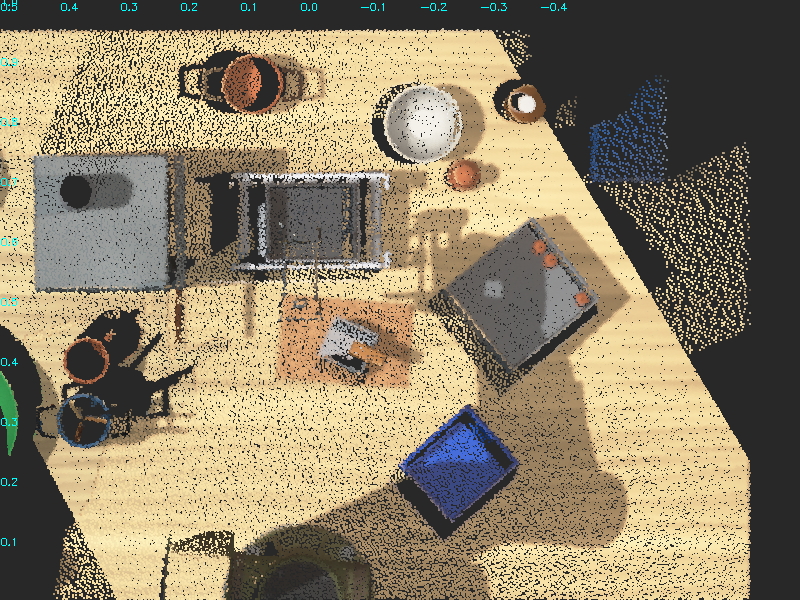

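Run:
```python
from h import *
def rect(n,P):
    (c,s,a)=cv2.minAreaRect((P[:,:2]*1000).astype(np.float32));print(n,len(P),"c",c,"s",s,"ang",a,"z",np.percentile(P[:,2],[5,50,95]))
for nm in("scene","side"):
    c=np.load(nm+"0.npz");W=cloud(c);p=c["pixels"].astype(int);hsv=cv2.cvtColor(c["pixels"],cv2.COLOR_RGB2HSV).astype(int)
    X,Y,Z=W[...,0],W[...,1],W[...,2]
    def box(a,b,e,f,g,h): return (X>a)&(X<b)&(Y>e)&(Y<f)&(Z>g)&(Z<h)
    print(nm)
    m=box(.35,.53,-.2,.07,-.003,.008)&(hsv[...,1]>90)&(hsv[...,0]<15); rect("mat",W[m])
    g=box(.35,.5,-.2,.07,.008,.12)&(hsv[...,1]<40); rect("bowl",W[g])
    q=box(.35,.5,-.2,.07,.05,.12)&(hsv[...,1]>90); rect("block",W[q])
    q=box(.3,.7,-.6,-.2,.045,.12)&(hsv[...,1]<40); rect("tubrim",W[q])
    q=box(.55,.72,-.15,.12,.11,.13); rect("trayrim",W[q])
    q=box(.55,.72,-.2,.12,.085,.095); rect("rails",W[q])
    q=box(.4,.8,.2,.5,.27,.30); rect("kilntop",W[q])
    q=box(.4,.505,.1,.3,.14,.19); rect("handle",W[q]); 
    q=box(.53,.75,.15,.24,.1,.19); rect("door",W[q]); 
    m=box(.35,.7,-.6,-.2,.0,.09)&(hsv[...,1]>110)&((hsv[...,0]<12)|(hsv[...,0]>170))
    n,l,st,ce=cv2.connectedComponentsWithStats(m.astype(np.uint8))
    for i in range(1,n):
        if st[i,4]>3: print("bead",st[i],np.nanmedian(W[l==i],0),np.nanmax(W[l==i][:,2]))
```

```text
scene
mat 1880 c (432.19366455078125, -76.17852020263672) s (214.7550811767578, 136.9300537109375) ang 85.51188659667969 z [0.0005 0.0038 0.0068]
bowl 149 c (427.046142578125, -82.88627624511719) s (75.36901092529297, 70.05056762695312) ang 65.32859802246094 z [0.0083 0.0368 0.0491]
block 219 c (412.40240478515625, -112.05641174316406) s (59.57181930541992, 24.47643280029297) ang 62.82600021362305 z [0.0733 0.0902 0.0939]
tubrim 1073 c (510.4932556152344, -368.72637939453125) s (178.93524169921875, 191.82595825195312) ang 39.29171371459961 z [0.046  0.076  0.0962]
trayrim 578 c (629.7206420898438, -18.176010131835938) s (130.93580627441406, 153.81246948242188) ang 0.051321160048246384 z [0.1114 0.1196 0.123 ]
rails 728 c (632.6737060546875, -17.0838623046875) s (158.81103515625, 262.21051025390625) ang 0.4380088746547699 z [0.086  0.0906 0.094 ]
kilntop 4652 c (630.3939819335938, 332.4980163574219) s (220.3790283203125, 226.29864501953125) ang 0.5581276416778564 z [0.2774 0.2808 0.2835]Traceback (most recent call last):
  File "<stdin>", line 16, in <module>
  File "<stdin>", line 3, in rect
    return _quantile_unchecked(
        a, q, axis, out, overwrite_input, method, keepdims, weights)
    return _ureduce(a,
                    func=_quantile_ureduce_func,
    ...<5 lines>...
                    overwrite_input=overwrite_input,
                    method=method)
    r = func(a, **kwargs)
    result = _quantile(arr,
                       quantiles=q,
    ...<2 lines>...
                       out=out,
                       weights=wgt)
    slices_having_nans = np.isnan(arr[-1, ...])
                                  ~~~^^^^^^^^^
IndexError: index -1 is out of bounds for axis 0 with size 0
```

Run:
```python
from h import *
th=np.radians(-50.7);ex=np.array([np.cos(th),np.sin(th)]);ey=np.array([-ex[1],ex[0]])
for nm in("scene","side"):
    c=np.load(nm+"0.npz");W=cloud(c);hsv=cv2.cvtColor(c["pixels"],cv2.COLOR_RGB2HSV).astype(int)
    X,Y,Z=W[...,0],W[...,1],W[...,2]
    def box(a,b,e,f,g,h): return (X>a)&(X<b)&(Y>e)&(Y<f)&(Z>g)&(Z<h)
    print(nm)
    for n,q in (("handle",box(.38,.512,.1,.3,.12,.19)),("door",box(.53,.75,.12,.215,.1,.19)),("front",box(.53,.73,.2,.3,.19,.27)),("rails",box(.55,.72,-.2,.12,.085,.095))):
        P=W[q]; print(n,len(P), np.percentile(P,[3,50,97],axis=0) if len(P) else "")
    if nm=="scene":
        L=np.stack([(X-.5105)*ex[0]+(Y+.3687)*ex[1],(X-.5105)*ey[0]+(Y+.3687)*ey[1],Z],-1)
        for a in range(-80,81,20):
            m=(abs(L[...,0]-a/1000)<.006)&(abs(L[...,1])<.07);print(a,np.nanmedian(Z[m]),end="; ")
        m=(abs(L[...,1])<.06)&(L[...,0]>.07); print("low rim",np.percentile(L[m&(Z>.03)],[3,50,97],axis=0))
        m=(abs(L[...,1])<.06)&(L[...,0]<-.07); print("high rim",np.percentile(L[m&(Z>.06)],[3,50,97],axis=0))
    m=box(.35,.7,-.6,-.2,.0,.09)&(hsv[...,1]>110)&((hsv[...,0]<12)|(hsv[...,0]>170))
    n,l,st,ce=cv2.connectedComponentsWithStats(m.astype(np.uint8))
    for i in range(1,n):
        if st[i,4]>3:
            w=np.nanmedian(W[l==i],0);d=w[:2]-[.5105,-.3687];print("bead",st[i],w,"tub",d@ex,d@ey)
```

```text
scene
handle 0 
door 1304 [[0.5382 0.1934 0.1039]
 [0.6508 0.1993 0.157 ]
 [0.7366 0.2069 0.1799]]
front 1611 [[0.5364 0.2125 0.1928]
 [0.634  0.2223 0.2358]
 [0.7245 0.226  0.268 ]]
rails 728 [[ 0.5547 -0.1456  0.0856]
 [ 0.6586 -0.0421  0.0906]
 [ 0.7116  0.0995  0.0944]]
-80 0.04165067338568135; -60 0.03945902202980001; -40 0.03721378799145321; -20 0.03458403325943912; 0 0.03203360083868187; 20 0.02985382109719793; 40 0.027227773397775785; 60 0.02493827207668508; 80 0.0301282388196474; low rim [[ 0.0715 -0.0577  0.0337]
 [ 0.0916  0.0136  0.0556]
 [ 0.0954  0.0545  0.0786]]
high rim [[-0.6892 -0.0566  0.0831]
 [-0.4312  0.002   0.3808]
 [-0.0899  0.0568  0.6089]]
bead [350 316  10  16  54] [ 0.6956 -0.2819  0.0372] tub 0.0500705780666411 0.19827039690324386
bead [287 340   9   8  62] [ 0.5903 -0.3994  0.0447] tub 0.07429112884666284 0.04232253184895797
bead [275 342   9   8  55] [ 0.5682 -0.4176  0.0449] tub 0.07443802050244633 0.013687183230701899
bead [240 347   9   8  58] [ 0.5041 -0.47    0.0443] tub 0.0743228091799756 -0.06910996961341978
side
handle 170 [[0.4312 0.1975 0.1584]
 [0.4691 0.2052 0.1661]
 [0.5089 0.2094 0.1697]]
door 19 [[0.5312 0.1945 0.1604]
 [0.533  0.2041 0.1758]
 [0.5405 0.2094 0.1784]]
front 0 
rails 462 [[ 0.5531 -0.1429  0.0853]
 [ 0.5654 -0.0163  0.0899]
 [ 0.6912  0.1014  0.0946]]
bead [359 158   6   6  26] [ 0.4988 -0.4634  0.0382] tub 0.06582505374569375 -0.06903072429222683
bead [332 161   4   5  16] [ 0.5857 -0.3927  0.04  ] tub 0.06624591761964532 0.04301000235000046
bead [339 161   5   5  20] [ 0.5622 -0.4101  0.0394] tub 0.06474567140250989 0.013759617847558112
bead [289 165   9  17  85] [ 0.6936 -0.2654  0.0294] tub 0.03601412608372157 0.20715719199334942
```

>>> send_rows(
  motion=[
    [[-0.72,-0.9,0],[0,0,0],1],
    [[-0.72,-0.9,0],[0,0,0],1],
    [[-0.72,-0.9,0],[0,0,0],1],
    [[-0.72,-0.9,0],[0,0,0],1],
    [[-0.71,-0.91,0],[0,0,0],1],
    [[0,0,0],[0,0,0.98],1],
    [[0,0,0],[0,0,0.98],1],
    [[0,0,0.5],[0,0,0.98],1],
    [[0,0,0.7],[0,0,0.98],1],
    [[0,0,0.8],[0,0,0],1],
    [[0,0,0.5],[0,0,0],1],
    [[0,0,0],[0,0,0],1],
  ],
  squeeze=40,
)

```text
time_s: 1.35
ee_pos: [0.4137, -0.1074, 0.1288]
eef_rot: [-3.138, 0.0, 1.1]
force: [0.4, -0.1, 0.5]
grip_width: 0.0937
grip_force: 0.0
```

Run:
```python
from h import *
o=get_obs();print(o["ee_pos"],o["eef_rot"],o["qpos"])
c=camera("wrist");save(c,"w1");np.savez("w1.npz",**c)
W=cloud(c);hsv=cv2.cvtColor(c["pixels"],cv2.COLOR_RGB2HSV).astype(int)
X,Y,Z=W[...,0],W[...,1],W[...,2]
q=(X>.35)&(X<.5)&(Y>-.2)&(Y<.07)&(Z>.075)&(Z<.1)&(hsv[...,1]>90)
P=W[q];print(len(P));
if len(P):print(cv2.minAreaRect((P[:,:2]*1000).astype(np.float32)),np.median(P,0))
```

```text
[ 0.4137 -0.1074  0.1288] [-3.1381  0.0005  1.1004] [-0.3397  0.1155  1.9359 -0.      1.0937  0.1308]
2278
((411.2551574707031, -111.09634399414062), (59.63566207885742, 21.998197555541992), 65.7012710571289) [ 0.4127 -0.1083  0.0916]
```

View pics/w1.png

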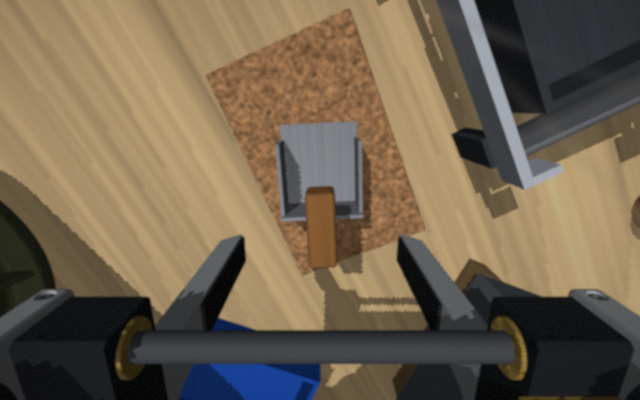

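The wrist view shows the scoop's bowl at (320,170) and its block at (321,228), centred between the fingers. I'll go down and grip it.

>>> send_rows(
  motion=[
    [[0,0,0],[0,0,-0.39],1],
    [[0,0,0.6],[0,0,0],1],
    [[0,0,0.6],[0,0,0],1],
    [[0,0,0.6],[0,0,0],1],
    [[0,0,0.46],[0,0,0],1],
    [[0,0,0],[0,0,0],1],
    [[0,0,0],[0,0,0],-1],
    [[0,0,0],[0,0,0],-1],
    [[0,0,0],[0,0,0],-1],
    [[0,0,0],[0,0,0],-1],
    [[0,0,0],[0,0,0],-1],
    [[0,0,0],[0,0,0],-1],
  ],
  squeeze=40,
)

```text
time_s: 2.6
ee_pos: [0.4147, -0.1077, 0.0628]
eef_rot: [3.141, -0.0, 1.147]
force: [0.4, -0.1, -0.6]
grip_width: 0.0491
grip_force: 0.0
```

>>> send_rows(
  motion=[
    [[0,0,0],[0,0,0],-1],
    [[0,0,0],[0,0,0],-1],
    [[0,0,0],[0,0,0],-1],
    [[0,0,0],[0,0,0],-1],
    [[0,0,0],[0,0,0],-1],
    [[0,0,0],[0,0,0],-1],
    [[0,0,-0.5],[0,0,0],-1],
    [[0,0,-0.8],[0,0,0],-1],
    [[0,0,-1],[0,0,0],-1],
    [[0,0,-1],[0,0,0],-1],
    [[0,0,-1],[0,0,0],-1],
    [[0,0,-1],[0,0,0],-1],
  ],
)

```text
time_s: 3.8
ee_pos: [0.4144, -0.1076, 0.2228]
eef_rot: [-3.141, 0.0, 1.147]
force: [0.2, 0.2, -2.7]
grip_width: 0.0213
grip_force: 40.0
```

```bash
cat >> h.py <<'E'
TH=np.radians(-50.7);TC=np.array([.5105,-.3687])
def tub(x,y,z=None,h=0):
    "tub xy -> world, z on the floor + h unless given"
    e=np.array([np.cos(TH),np.sin(TH)]);w=TC+x*e+y*np.array([-e[1],e[0]])
    return np.array([*w,(0.0322-0.121*x+h) if z is None else z])
TIP=np.array([-.0705,0,.0598])  # TCP from the lip's lower edge, scoop axes
def scoop(lip,yaw,pitch):
    Rs=R.from_euler("ZY",[yaw,np.radians(pitch)]) if abs(yaw)<7 else None
    return lip+Rs.apply(TIP), Rs*R.from_matrix(np.diag([1.,-1,-1]))
def plan(*wps,start=None):
    "moves in units, shift first and then turn, from the measured pose"
    o=get_obs();p=np.array(o["ee_pos"]);r=R.from_euler("xyz",o["eef_rot"])
    print("at",p,o["eef_rot"],"f",o["force"],"q",o["qpos"])
    for P,Q in wps:
        s=r.inv().apply(P-p)/.03;t=(r.inv()*Q).as_rotvec()/.12
        print("shift",s,"turn",t,"->",P);p,r=P,Q
E
python3 - <<'E'
from h import *
A=scoop(tub(.03,.028,z=.16),TH,0)
B=scoop(tub(.03,.028,z=.16),TH,8)
C=scoop(tub(.015,.028,h=.012),TH,8)
plan(A,B,C,scoop(tub(.015,.028),TH,8),scoop(tub(.082,.028),TH,8))
E
```

```text
at [ 0.4144 -0.1076  0.2228] [-3.1414  0.      1.1472] f [ 0.2294  0.1975 -2.6536] q [-0.3396  0.0088  1.8157 -0.      1.3172  0.084 ]
shift [-5.1811  5.7031  0.1004] turn [-0.0007  0.0013 16.9341] -> [ 0.5065 -0.3196  0.2198]
shift [ 0.3003 -0.     -0.3077] turn [-0.     -1.1636  0.    ] -> [ 0.5122 -0.3266  0.229 ]
shift [ 0.0505 -0.      3.9519] turn [0. 0. 0.] -> [ 0.5027 -0.315   0.1114]
shift [ 0.0557 -0.      0.3961] turn [0. 0. 0.] -> [ 0.5027 -0.315   0.0994]
shift [ 2.2492  0.     -0.0432] turn [0. 0. 0.] -> [ 0.5452 -0.3668  0.0913]
```

>>> send_rows(
  motion=[
    [[-0.4,0.4,0],[0,0,0],-1],
    [[-0.8,0.88,0],[0,0,0],-1],
    [[-0.8,0.88,0],[0,0,0],-1],
    [[-0.8,0.88,0],[0,0,0],-1],
    [[-0.8,0.88,0],[0,0,0],-1],
    [[-0.8,0.88,0],[0,0,0],-1],
    [[-0.78,0.9,0],[0,0,0],-1],
    [[0,0,0],[0,0,1],-1],
    [[0,0,0],[0,0,1],-1],
    [[0,0,0],[0,0,1],-1],
    [[0,0,0],[0,0,1],-1],
    [[0,0,0],[0,0,1],-1],
  ],
)

```text
time_s: 5.0
ee_pos: [0.5063, -0.3204, 0.2194]
eef_rot: [-3.14, 0.001, 0.542]
force: [-0.2, 0.1, -1.5]
grip_width: 0.0214
grip_force: 40.0
```

>>> send_rows(
  motion=[
    [[0,0,0],[0,0,1],-1],
    [[0,0,0],[0,0,1],-1],
    [[0,0,0],[0,0,1],-1],
    [[0,0,0],[0,0,1],-1],
    [[0,0,0],[0,0,1],-1],
    [[0,0,0],[0,0,1],-1],
    [[0,0,0],[0,0,1],-1],
    [[0,0,0],[0,0,1],-1],
    [[0,0,0],[0,0,1],-1],
    [[0,0,0],[0,0,1],-1],
    [[0,0,0],[0,0,1],-1],
    [[0,0,0],[0,0,0.94],-1],
  ],
)

```text
time_s: 6.2
ee_pos: [0.5063, -0.3203, 0.2195]
eef_rot: [3.141, 0.002, -0.891]
force: [0.4, 0.0, -1.7]
grip_width: 0.0218
grip_force: 40.0
```

>>> send_rows(
  motion=[
    [[0,0,0],[0,-0.58,0],-1],
    [[0,0,0],[0,-0.58,0],-1],
    [[0.3,0,-0.3],[0,0,0],-1],
    [[0,0,0],[0,0,0],-1],
  ],
)

```text
time_s: 6.6
ee_pos: [0.5133, -0.329, 0.2276]
eef_rot: [3.141, 0.14, -0.887]
force: [-0.8, -0.5, -2.0]
grip_width: 0.0218
grip_force: 40.0
```

Run:
```python
from h import *
c=camera("scene");save(c,"s2");np.savez("s2.npz",**c)
c2=camera("wrist");save(c2,"w2");np.savez("w2.npz",**c2)
W=cloud(c);hsv=cv2.cvtColor(c["pixels"],cv2.COLOR_RGB2HSV).astype(int);X,Y,Z=W[...,0],W[...,1],W[...,2]
cv2.imwrite("pics/s2c.png",cv2.hconcat([c["pixels"][200:400,180:400,::-1],c2["pixels"][::2,::2,::-1]]))
C=scoop(tub(.015,.028,h=.012),TH,8)
plan(C,scoop(tub(.015,.028),TH,8),scoop(tub(.082,.028),TH,8))
```

```text
at [ 0.5128 -0.3278  0.2277] [ 3.1412  0.1404 -0.886 ] f [-0.28   -0.7854 -2.1075] q [-0.6438  0.5042  1.1929  0.0332  1.581   1.811 ]
shift [ 0.0046 -0.0125  3.9148] turn [ 0.0018  0.0068 -0.0093] -> [ 0.5027 -0.315   0.1114]
shift [ 0.0557 -0.      0.3961] turn [0. 0. 0.] -> [ 0.5027 -0.315   0.0994]
shift [ 2.2492  0.     -0.0432] turn [0. 0. 0.] -> [ 0.5452 -0.3668  0.0913]
```

View pics/s2c.png

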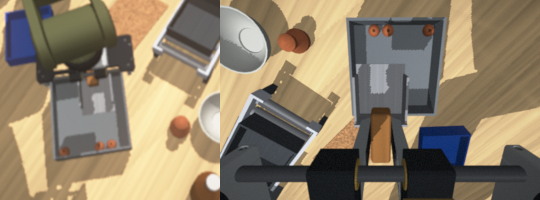

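The scoop is aligned with the tub, and the beads sit along the low wall in the wrist view. I'll lower and slide.

>>> send_rows(
  motion=[
    [[0,0,0.8],[0,0,0],-1],
    [[0,0,0.8],[0,0,0],-1],
    [[0,0,0.8],[0,0,0],-1],
    [[0,0,0.8],[0,0,0],-1],
    [[0,0,0.7],[0,0,0],-1],
    [[0,0,0.2],[0,0,0],-1],
    [[0,0,0.1],[0,0,0],-1],
    [[0,0,0],[0,0,0],-1],
  ],
)

```text
time_s: 7.5
ee_pos: [0.5022, -0.3141, 0.105]
eef_rot: [-3.141, 0.138, -0.885]
force: [0.6, -0.2, -1.2]
grip_width: 0.0217
grip_force: 40.0
```

>>> send_rows(
  motion=[
    [[0,0,0.1],[0,0,0],-1],
    [[0,0,0.08],[0,0,0],-1],
    [[0,0,0],[0,0,0],-1],
    [[0,0,0],[0,0,0],-1],
  ],
)

```text
time_s: 7.9
ee_pos: [0.5016, -0.3135, 0.0993]
eef_rot: [3.142, 0.139, -0.886]
force: [-0.3, -0.5, -1.9]
grip_width: 0.0221
grip_force: 40.0
```

>>> send_rows(
  motion=[
    [[0,0,0.05],[0,0,0],-1],
    [[0,0,0],[0,0,0],-1],
  ],
)

```text
time_s: 8.1
ee_pos: [0.5017, -0.3134, 0.0982]
eef_rot: [-3.141, 0.138, -0.885]
force: [0.2, 1.1, 2.0]
grip_width: 0.0222
grip_force: 40.0
```

>>> send_rows(
  motion=[
    [[0.2,0,0],[0,0,0],-1],
    [[0.2,0,0],[0,0,0],-1],
    [[0.2,0,0],[0,0,0],-1],
    [[0.2,0,-0.02],[0,0,0],-1],
    [[0.2,0,0],[0,0,0],-1],
    [[0.2,0,0],[0,0,0],-1],
    [[0.2,0,-0.02],[0,0,0],-1],
    [[0.2,0,0],[0,0,0],-1],
    [[0.2,0,0],[0,0,0],-1],
    [[0.15,0,0],[0,0,0],-1],
    [[0,0,0],[0,0,0],-1],
  ],
)

```text
time_s: 9.2
ee_pos: [0.5387, -0.3588, 0.0908]
eef_rot: [-3.141, 0.139, -0.886]
force: [-0.8, 1.3, 5.0]
grip_width: 0.0218
grip_force: 40.0
```

Run:
```python
from h import *
c=camera("wrist");np.savez("w3.npz",**c)
cv2.imwrite("pics/w3.png",c["pixels"][0:260,180:520,::-1])
plan(scoop(tub(.082,.028),TH,8))
```

```text
at [ 0.5387 -0.3588  0.0908] [-3.1415  0.1383 -0.8856] f [-0.497   0.6708  2.777 ] q [-0.6573  0.7001  1.2082  0.032   1.3682  1.7906]
shift [ 0.3379  0.0031 -0.0628] turn [-0.0019 -0.0112 -0.0061] -> [ 0.5452 -0.3668  0.0913]
```

View pics/w3.png

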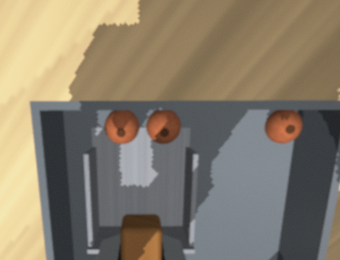

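The lip is going under the two left beads. I'll push on to the wall.

>>> send_rows(
  motion=[
    [[0.1,0,-0.01],[0,0,0],-1],
    [[0.1,0,0],[0,0,0],-1],
    [[0.1,0,-0.01],[0,0,0],-1],
    [[0.1,0,0],[0,0,0],-1],
    [[0.05,0,-0.01],[0,0,0],-1],
    [[0,0,0],[0,0,0],-1],
  ],
)

```text
time_s: 9.85
ee_pos: [0.5468, -0.3689, 0.0895]
eef_rot: [3.141, 0.139, -0.886]
force: [-0.3, -0.0, 0.9]
grip_width: 0.0217
grip_force: 40.0
```

Run:
```python
from h import *
c=camera("wrist");np.savez("w4.npz",**c)
W=cloud(c);hsv=cv2.cvtColor(c["pixels"],cv2.COLOR_RGB2HSV).astype(int);X,Y,Z=W[...,0],W[...,1],W[...,2]
o=get_obs();r=R.from_euler("xyz",o["eef_rot"])*R.from_matrix(np.diag([1.,-1,-1]))
m=(hsv[...,1]>130)&((hsv[...,0]<11)|(hsv[...,0]>170))&(Z<.08)&(Z>0)&(Y<-.35)
n,l,st,ce=cv2.connectedComponentsWithStats(m.astype(np.uint8))
for i in range(1,n):
    if st[i,4]>30: w=np.nanmean(W[l==i],0); print(st[i],w,"from lip, scoop axes",r.inv().apply(w-o["ee_pos"])+TIP)
# rotate up about lip: hold lip at .08, raise 4 mm
plan(scoop(tub(.078,.028,h=.004),TH,-8),scoop(tub(.068,.028,h=.012),TH,-26),scoop(tub(.068,.028,h=.1),TH,-26))
```

```text
[287 135  31  27 709] [ 0.5896 -0.4009  0.0466] from lip, scoop axes [-0.0132  0.0129  0.0246]
[328 135  31  27 672] [ 0.5681 -0.4188  0.0466] from lip, scoop axes [-0.0129 -0.015   0.0247]
[444 134  35  27 740] [ 0.5057 -0.4694  0.0438] from lip, scoop axes [-0.0128 -0.0954  0.0218]
at [ 0.5468 -0.3689  0.0894] [ 3.1414  0.139  -0.8857] f [0.0852 0.3379 0.5706] q [-0.6616  0.7299  1.1617  0.0311  1.3857  1.7871]
shift [-0.7072 -0.0011  0.5449] turn [ 0.0015  2.3218 -0.0069] -> [ 0.5321 -0.3509  0.0762]
shift [-0.7883 -0.      0.4733] turn [-0.     2.618 -0.   ] -> [ 0.5185 -0.3343  0.0588]
shift [ 1.2859  0.     -2.6365] turn [0. 0. 0.] -> [ 0.5185 -0.3343  0.1468]
```

```bash
cat >> h.py <<'E'
def tilts(y,angs,xb=.003):
    w=[]
    for a in angs:
        t=np.radians(-a);w.append(scoop(tub(xb+.08*np.cos(t),y,z=.0345-.121*(xb-.003)+.08*np.sin(t)),TH,a))
    return w
E
python3 - <<'E'
from h import *
w=tilts(.028,[2,-4,-10,-16,-22,-28]);plan(*w)
E
```

```text
at [ 0.5468 -0.3689  0.0894] [ 3.1414  0.139  -0.8857] f [0.0852 0.3379 0.5706] q [-0.6616  0.7299  1.1617  0.0311  1.3857  1.7871]
shift [-0.3034 -0.0014 -0.1095] turn [ 0.0009  0.8673 -0.007 ] -> [ 0.5414 -0.3622  0.0939]
shift [-0.2101 -0.     -0.0222] turn [0.     0.8727 0.    ] -> [ 0.5374 -0.3574  0.0948]
shift [-0.2101  0.     -0.0222] turn [ 0.      0.8727 -0.    ] -> [ 0.5334 -0.3525  0.095 ]
shift [-0.2101  0.     -0.0222] turn [-0.      0.8727  0.    ] -> [ 0.5294 -0.3476  0.0946]
shift [-0.2101 -0.     -0.0222] turn [0.     0.8727 0.    ] -> [ 0.5255 -0.3428  0.0935]
shift [-0.2101  0.     -0.0222] turn [0.     0.8727 0.    ] -> [ 0.5216 -0.3381  0.0918]
```

Pivot the scoop up about its back edge, two rows per step.

>>> send_rows(
  motion=[
    [[-0.15,0,-0.06],[0,0.44,0],-1],
    [[-0.15,0,-0.05],[0,0.44,0],-1],
    [[-0.1,0,-0.01],[0,0.44,0],-1],
    [[-0.1,0,-0.01],[0,0.44,0],-1],
    [[-0.1,0,-0.01],[0,0.44,0],-1],
    [[-0.1,0,-0.01],[0,0.44,0],-1],
    [[-0.1,0,-0.01],[0,0.44,0],-1],
    [[-0.1,0,-0.01],[0,0.44,0],-1],
    [[-0.1,0,-0.01],[0,0.44,0],-1],
    [[-0.1,0,-0.01],[0,0.44,0],-1],
    [[-0.1,0,-0.01],[0,0.44,0],-1],
    [[-0.1,0,-0.01],[0,0.44,0],-1],
  ],
)

```text
time_s: 11.1
ee_pos: [0.5222, -0.3388, 0.0905]
eef_rot: [-3.141, -0.496, -0.885]
force: [1.1, -0.1, -2.0]
grip_width: 0.0217
grip_force: 40.0
```

```bash
cat >> h.py <<'E'
def beads(c,n="",zmax=.3):
    W=cloud(c);hsv=cv2.cvtColor(c["pixels"],cv2.COLOR_RGB2HSV).astype(int);X,Y,Z=W[...,0],W[...,1],W[...,2]
    o=get_obs();r=R.from_euler("xyz",o["eef_rot"])*R.from_matrix(np.diag([1.,-1,-1]))
    m=(hsv[...,1]>130)&((hsv[...,0]<11)|(hsv[...,0]>170))&(Z<zmax)&(Z>0)&(Y<.1)&(X<.72)
    k,l,st,ce=cv2.connectedComponentsWithStats(m.astype(np.uint8))
    for i in range(1,k):
        if st[i,4]>15: w=np.nanmean(W[l==i],0); print(n,st[i],w,"scoop",r.inv().apply(w-o["ee_pos"])+TIP)
E
python3 - <<'E'
from h import *
beads(camera("wrist"),"w")
# up, then over to the tray: lip over tray
plan(scoop(tub(.07,.028,z=.20),TH,-28))
E
```

```text
w [424 132  28  26 567] [ 0.5029 -0.4666  0.043 ] scoop [-0.0152 -0.0958 -0.0229]
w [  53  139   94   65 4064] [ 0.6978 -0.2759  0.0452] scoop [-0.0353  0.1758 -0.0093]
w [278 203  30  30 595] [ 0.5538 -0.3435  0.063 ] scoop [-0.0611  0.0216  0.0247]
w [335 203  29  29 553] [ 0.5213 -0.3705  0.0625] scoop [-0.061  -0.0207  0.0241]
at [ 0.5213 -0.3378  0.0893] [ 3.141  -0.4964 -0.8847] f [ 0.1559  0.1772 -3.6098] q [-0.5692  0.3728  1.8053 -0.3096  0.5086  2.1227]
shift [ 1.9752  0.0002 -3.8722] turn [ 0.0044 -0.0645  0.0013] -> [ 0.5193 -0.3352  0.2197]
```

Both beads are at the back of the scoop (about 61 mm behind the lip). I'll lift and compute the carry.

>>> send_rows(
  motion=[
    [[0.2,0,-0.4],[0,0,0],-1],
    [[0.35,0,-0.7],[0,0,0],-1],
    [[0.4,0,-0.8],[0,0,0],-1],
    [[0.4,0,-0.8],[0,0,0],-1],
    [[0.4,0,-0.8],[0,0,0],-1],
    [[0.2,0,-0.4],[0,0,0],-1],
    [[0,0,0],[0,0,0],-1],
  ],
)

```text
time_s: 11.85
ee_pos: [0.5207, -0.3364, 0.2243]
eef_rot: [-3.14, -0.497, -0.886]
force: [-0.1, 0.4, -3.1]
grip_width: 0.0217
grip_force: 40.0
```

Run:
```python
from h import *
L=np.array([.60,-.018,.22])
plan(scoop(L,0.,-28),scoop(L-[0,0,.085],0.,-28),scoop(L-[0,0,.085],0.,0),scoop(L-[0,0,.085],0.,20),scoop(L-[0,0,.09],0.,40))
```

```text
at [ 0.5207 -0.3364  0.2243] [-3.1399 -0.4971 -0.8862] f [-0.0662  0.4264 -3.1055] q [-0.5683  0.1976  1.682  -0.2078  0.7965  1.9987]
shift [-7.1862 -6.4352 -4.4736] turn [ 3.4815 -0.0709 -6.5055] -> [ 0.5097 -0.018   0.2397]
shift [-1.3302  0.      2.5017] turn [0. 0. 0.] -> [ 0.5097 -0.018   0.1547]
shift [ 1.2109  0.     -0.8699] turn [ 0.     -4.0724  0.    ] -> [ 0.5295 -0.018   0.1948]
shift [ 0.8235  0.     -0.6835] turn [ 0.     -2.9089  0.    ] -> [ 0.5542 -0.018   0.2153]
shift [ 0.8805  0.     -0.5269] turn [ 0.     -2.9089  0.    ] -> [ 0.5844 -0.018   0.2211]
```

>>> send_rows(
  motion=[
    [[-0.3,-0.27,-0.19],[0,0,0],-1],
    [[-0.6,-0.54,-0.37],[0,0,0],-1],
    [[-0.7,-0.63,-0.44],[0,0,0],-1],
    [[-0.7,-0.63,-0.44],[0,0,0],-1],
    [[-0.7,-0.63,-0.44],[0,0,0],-1],
    [[-0.7,-0.63,-0.44],[0,0,0],-1],
    [[-0.7,-0.63,-0.44],[0,0,0],-1],
    [[-0.7,-0.63,-0.44],[0,0,0],-1],
    [[-0.7,-0.63,-0.44],[0,0,0],-1],
    [[-0.7,-0.63,-0.44],[0,0,0],-1],
    [[-0.45,-0.4,-0.28],[0,0,0],-1],
    [[-0.23,-0.2,-0.14],[0,0,0],-1],
  ],
)

```text
time_s: 13.05
ee_pos: [0.5065, -0.0501, 0.254]
eef_rot: [-3.132, -0.452, -0.84]
force: [0.1, -0.2, -3.1]
grip_width: 0.0217
grip_force: 40.0
```

>>> send_rows(
  motion=[
    [[0,0,0],[0.2,0,-0.4],-1],
    [[0,0,0],[0.4,0,-0.75],-1],
    [[0,0,0],[0.4,0,-0.75],-1],
    [[0,0,0],[0.4,0,-0.75],-1],
    [[0,0,0],[0.4,0,-0.75],-1],
    [[0,0,0],[0.4,0,-0.75],-1],
    [[0,0,0],[0.4,0,-0.75],-1],
    [[0,0,0],[0.4,0,-0.75],-1],
    [[0,0,0],[0.4,-0.07,-0.75],-1],
    [[0,0,0],[0.08,0,-0.1],-1],
    [[0,0,0],[0,0,0],-1],
  ],
)

```text
time_s: 14.15
ee_pos: [0.5066, -0.0517, 0.2538]
eef_rot: [-3.1, -0.463, 0.026]
force: [0.1, 0.4, -2.4]
grip_width: 0.0219
grip_force: 40.0
```

Run:
```python
from h import *
beads(camera("wrist"),"w")
L=np.array([.60,-.018,.22])
plan(scoop(L-[0,0,.085],0.,-28),scoop(L-[0,0,.085],0.,0),scoop(L-[0,0,.085],0.,20),scoop(L-[0,0,.09],0.,40))
```

```text
w [ 469   92   47   43 1312] [ 0.6999 -0.2645  0.0451] scoop [ 0.0042 -0.2289 -0.2017]
w [278 203  30  30 585] [ 0.5285 -0.028   0.2261] scoop [-0.0628  0.0214  0.0239]
w [333 203  29  30 568] [ 0.5306 -0.0689  0.2244] scoop [-0.0627 -0.0196  0.0237]
at [ 0.5066 -0.0514  0.2539] [-3.1006 -0.4629  0.0258] f [ 0.187   1.2411 -3.0207] q [-0.2619 -0.0808  1.8964  0.2132  0.9014  1.1769]
shift [-1.3601 -0.987   3.0608] turn [-0.44    0.2185  0.1867] -> [ 0.5097 -0.018   0.1547]
shift [ 1.2109  0.     -0.8699] turn [ 0.     -4.0724  0.    ] -> [ 0.5295 -0.018   0.1948]
shift [ 0.8235  0.     -0.6835] turn [ 0.     -2.9089  0.    ] -> [ 0.5542 -0.018   0.2153]
shift [ 0.8805  0.     -0.5269] turn [ 0.     -2.9089  0.    ] -> [ 0.5844 -0.018   0.2211]
```

>>> send_rows(
  motion=[
    [[0,-0.5,0],[0,0,0],-1],
    [[0,-0.5,0],[0,0,0],-1],
    [[-0.4,0,0.8],[-0.22,0,0.1],-1],
    [[-0.4,0,0.8],[-0.22,0,0.1],-1],
    [[-0.25,0,0.7],[0,0,0],-1],
    [[0,0,0],[0,0,0],-1],
  ],
)

```text
time_s: 14.8
ee_pos: [0.5068, -0.0189, 0.1769]
eef_rot: [-3.141, -0.459, 0.001]
force: [-0.4, -0.3, -2.8]
grip_width: 0.0216
grip_force: 40.0
```

Run:
```python
from h import *
L=np.array([.60,-.018,.15])
plan(*[scoop(L-[0,0,d],0.,a) for a,d in ((-20,0),(-10,0),(0,0.005),(10,.01),(20,.015),(30,.02),(42,.02))])
```

```text
at [ 0.5068 -0.0189  0.1769] [-3.1406 -0.4587  0.0013] f [-0.4205 -0.2698 -2.7789] q [-0.1446 -0.0066  2.0128  0.1036  0.6837  1.3593]
shift [ 0.2711 -0.0314 -0.0584] turn [-0.0124 -0.9133  0.0105] -> [ 0.5133 -0.018   0.1821]
shift [ 0.3818  0.     -0.3778] turn [ 0.     -1.4544  0.    ] -> [ 0.5202 -0.018   0.1966]
shift [ 0.3529  0.     -0.2137] turn [ 0.     -1.4544  0.    ] -> [ 0.5295 -0.018   0.2048]
shift [ 0.3818  0.     -0.2111] turn [ 0.     -1.4544  0.    ] -> [ 0.541  -0.018   0.2111]
shift [ 0.4108  0.     -0.2137] turn [ 0.     -1.4544  0.    ] -> [ 0.5542 -0.018   0.2153]
shift [ 0.4388  0.     -0.2212] turn [ 0.     -1.4544  0.    ] -> [ 0.5688 -0.018   0.217 ]
shift [ 0.4658  0.     -0.445 ] turn [ 0.     -1.7453  0.    ] -> [ 0.5876 -0.018   0.2216]
```

>>> send_rows(
  motion=[
    [[0.14,0,-0.03],[0,-0.46,0],-1],
    [[0.14,0,-0.03],[0,-0.46,0],-1],
    [[0.19,0,-0.19],[0,-0.73,0],-1],
    [[0.19,0,-0.19],[0,-0.73,0],-1],
    [[0.18,0,-0.11],[0,-0.73,0],-1],
    [[0.18,0,-0.11],[0,-0.73,0],-1],
    [[0.19,0,-0.11],[0,-0.73,0],-1],
    [[0.19,0,-0.11],[0,-0.73,0],-1],
    [[0,0,0],[0,0,0],-1],
    [[0,0,0],[0,0,0],-1],
    [[0,0,0],[0,0,0],-1],
    [[0,0,0],[0,0,0],-1],
  ],
)

```text
time_s: 16.0
ee_pos: [0.5434, -0.0196, 0.214]
eef_rot: [3.141, 0.171, 0.002]
force: [-0.9, -0.5, -1.6]
grip_width: 0.022
grip_force: 40.0
```

>>> send_rows(
  motion=[
    [[0.2,0,-0.11],[0,-0.73,0],-1],
    [[0.2,0,-0.11],[0,-0.73,0],-1],
    [[0.22,0,-0.11],[0,-0.73,0],-1],
    [[0.22,0,-0.11],[0,-0.73,0],-1],
    [[0.23,0,-0.22],[0,-0.87,0],-1],
    [[0.23,0,-0.22],[0,-0.87,0],-1],
    [[0,0,0],[0,0,0],-1],
    [[0,0,0],[0,0,0],-1],
    [[0,0,0],[0,0,0],-1],
    [[0,0,0],[0,0,0],-1],
    [[0,0,0],[0,0,0],-1],
  ],
)

```text
time_s: 17.1
ee_pos: [0.5901, -0.0195, 0.2233]
eef_rot: [3.141, 0.729, 0.002]
force: [-0.4, 0.8, -2.6]
grip_width: 0.0218
grip_force: 40.0
```

Run:
```python
from h import *
c=camera("wrist");beads(c,"w");d=camera("scene");beads(d,"s")
cv2.imwrite("pics/d1.png",cv2.hconcat([c["pixels"][::2,::2,::-1],d["pixels"][100:300,230:550,::-1]]))
plan()
```

```text
w [275   0  31  10 225] [ 0.6728 -0.0007  0.1027] scoop [0.0714 0.0186 0.0252]
w [340   0  31  10 216] [ 0.6731 -0.0392  0.103 ] scoop [ 0.0713 -0.0199  0.0256]
s [397 220   7   8  40] [ 0.6785 -0.0048  0.1013] scoop [0.0763 0.0145 0.0282]
s [390 231   8   8  46] [ 0.6785 -0.0425  0.1016] scoop [ 0.0761 -0.0232  0.0284]
s [351 317  16  20 196] [ 0.7071 -0.2827  0.0526] scoop [ 0.1296 -0.2635  0.0106]
s [240 348   9   7  47] [ 0.5049 -0.4703  0.0452] scoop [-0.0164 -0.4506 -0.1301]
at [ 0.5902 -0.0195  0.2227] [3.1415 0.73   0.0023] f [-0.4413  0.3681 -1.6743] q [-0.0722  0.8761  0.7563 -0.0633  2.2368  1.4761]
```

View pics/d1.png

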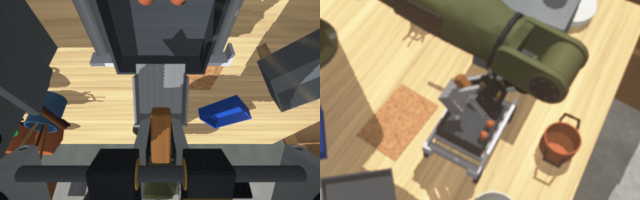

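Both beads lie in the tray along its far wall, at wrist image (290,0) and (355,0). I'll go back for the third.

Run:
```python
from h import *
L=np.array([.60,-.018,.2])
plan((np.array([.55,-.02,.26]),R.from_euler("xyz",get_obs()["eef_rot"])),(np.array([.55,-.02,.26]),scoop(L,0.,8)[1]),(scoop(tub(.015,-.046,z=.17),TH,8)[0],scoop(L,0.,8)[1]),scoop(tub(.015,-.046,z=.17),TH,8))
```

```text
at [ 0.5902 -0.0195  0.2227] [3.1415 0.73   0.0023] f [-0.4413  0.3681 -1.6743] q [-0.0722  0.8761  0.7563 -0.0633  2.2368  1.4761]
shift [-1.827   0.0139 -0.0336] turn [0. 0. 0.] -> [ 0.55 -0.02  0.26]
shift [0. 0. 0.] turn [0.0089 4.92   0.018 ] -> [ 0.55 -0.02  0.26]
shift [-3.3536 11.3953  1.1772] turn [0. 0. 0.] -> [ 0.4455 -0.3619  0.239 ]
shift [0. 0. 0.] turn [1.0263 0.     7.3023] -> [ 0.4455 -0.3619  0.239 ]
```

>>> send_rows(
  motion=[
    [[-0.6,0,0],[0,0,0],-1],
    [[-0.6,0,0],[0,0,0],-1],
    [[-0.63,0,0],[0,0,0],-1],
    [[0,0,0],[0,0.8,0],-1],
    [[0,0,0],[0,0.8,0],-1],
    [[0,0,0],[0,0.8,0],-1],
    [[0,0,0],[0,0.8,0],-1],
    [[0,0,0],[0,0.8,0],-1],
    [[0,0,0],[0,0.8,0],-1],
    [[0,0,0],[0,0.12,0],-1],
    [[0,0,0],[0,0,0],-1],
  ],
)

```text
time_s: 18.3
ee_pos: [0.549, -0.0196, 0.2592]
eef_rot: [3.142, 0.142, 0.002]
force: [0.9, -0.3, -2.0]
grip_width: 0.0218
grip_force: 40.0
```

>>> send_rows(
  motion=[
    [[-0.24,0.8,0.08],[0,0,0],-1],
    [[-0.24,0.8,0.08],[0,0,0],-1],
    [[-0.24,0.8,0.08],[0,0,0],-1],
    [[-0.24,0.8,0.08],[0,0,0],-1],
    [[-0.24,0.8,0.08],[0,0,0],-1],
    [[-0.24,0.8,0.08],[0,0,0],-1],
    [[-0.24,0.8,0.08],[0,0,0],-1],
    [[-0.24,0.8,0.08],[0,0,0],-1],
    [[-0.24,0.8,0.08],[0,0,0],-1],
    [[-0.24,0.8,0.08],[0,0,0],-1],
    [[-0.24,0.8,0.08],[0,0,0],-1],
    [[-0.24,0.8,0.08],[0,0,0],-1],
  ],
)

```text
time_s: 19.5
ee_pos: [0.4603, -0.3088, 0.2413]
eef_rot: [-3.139, 0.145, 0.003]
force: [-0.5, -0.3, -2.2]
grip_width: 0.0216
grip_force: 40.0
```

>>> send_rows(
  motion=[
    [[-0.24,0.8,0.08],[0,0,0],-1],
    [[-0.24,0.9,0.1],[0,0,0],-1],
    [[0,0,0],[0.12,0,0.81],-1],
    [[0,0,0],[0.12,0,0.81],-1],
    [[0,0,0],[0.12,0,0.81],-1],
    [[0,0,0],[0.12,0,0.81],-1],
    [[0,0,0],[0.11,0,0.81],-1],
    [[0,0,0],[0.11,0,0.81],-1],
    [[0,0,0],[0.11,0,0.81],-1],
    [[0,0,0],[0.11,0,0.81],-1],
    [[0,0,0],[0.11,0,0.82],-1],
    [[0,0,0],[0,0,0],-1],
  ],
)

```text
time_s: 20.7
ee_pos: [0.4456, -0.3591, 0.238]
eef_rot: [3.139, 0.145, -0.884]
force: [0.2, 0.1, -2.1]
grip_width: 0.0215
grip_force: 40.0
```

Run:
```python
from h import *
beads(camera("wrist"),"w")
e=scoop(tub(.015,-.046,h=.03),TH,8)
plan(e,scoop(tub(.015,-.046),TH,8),scoop(tub(.085,-.046),TH,8))
```

```text
w [336  27  21  24 371] [ 0.5031 -0.4703  0.0441] scoop [ 0.0786 -0.0263 -0.1145]
w [  44   37   74   49 2513] [ 0.7001 -0.2806  0.0454] scoop [ 0.0578  0.2464 -0.1157]
w [  0 246   8  14  64] [ 0.6681 -0.0455  0.0942] scoop [-0.1489  0.3715 -0.0963]
at [ 0.4456 -0.359   0.2381] [ 3.1397  0.1448 -0.8806] f [-0.2044  1.1078 -1.7552] q [-0.7501  0.4179  1.293   0.0169  1.5745  1.7   ]
shift [0.5915 0.0587 3.5751] turn [0.0208 0.0431 0.0353] -> [ 0.4455 -0.3619  0.1294]
shift [ 0.1392 -0.      0.9903] turn [0. 0. 0.] -> [ 0.4455 -0.3619  0.0994]
shift [ 2.3499 -0.     -0.0452] turn [0. 0. 0.] -> [ 0.4898 -0.416   0.0909]
```

>>> send_rows(
  motion=[
    [[0.2,0.03,0.7],[0,0,0],-1],
    [[0.2,0.03,0.7],[0,0.04,0.04],-1],
    [[0.2,0.03,0.7],[0,0,0],-1],
    [[0,0,0.7],[0,0,0],-1],
    [[0,0,0.7],[0,0,0],-1],
    [[0.1,0,0.5],[0,0,0],-1],
    [[0.05,0,0.3],[0,0,0],-1],
    [[0,0,0.2],[0,0,0],-1],
    [[0,0,0],[0,0,0],-1],
  ],
)

```text
time_s: 21.65
ee_pos: [0.4457, -0.3634, 0.1016]
eef_rot: [3.139, 0.138, -0.887]
force: [0.1, -0.4, -1.7]
grip_width: 0.0217
grip_force: 40.0
```

Run:
```python
from h import *
plan(scoop(tub(.015,-.0472,h=-.001),TH,8),scoop(tub(.085,-.0472,h=-.001),TH,8))
```

```text
at [ 0.4457 -0.3634  0.1016] [ 3.1394  0.138  -0.8867] f [ 0.0855 -0.4201 -1.6679] q [-0.7553  0.5361  1.4456  0.0164  1.2971  1.6965]
shift [-0.0295  0.0119  0.1117] turn [ 0.0165 -0.0135 -0.0148] -> [ 0.4445 -0.3626  0.0984]
shift [ 2.3499 -0.     -0.0452] turn [0. 0. 0.] -> [ 0.4889 -0.4168  0.0899]
```

>>> send_rows(
  motion=[
    [[0,0.01,0.12],[0,0,0],-1],
    [[0.1,0,0.0],[0,0,0],-1],
    [[0.2,0,0],[0,0,0],-1],
    [[0.2,0,0],[0,0,0],-1],
    [[0.2,0,-0.02],[0,0,0],-1],
    [[0.2,0,0],[0,0,0],-1],
    [[0.2,0,0],[0,0,0],-1],
    [[0.2,0,-0.02],[0,0,0],-1],
    [[0.2,0,0],[0,0,0],-1],
    [[0.2,0,0],[0,0,0],-1],
    [[0.1,0,0],[0,0,0],-1],
    [[0,0,0],[0,0,0],-1],
  ],
)

```text
time_s: 22.85
ee_pos: [0.4791, -0.4051, 0.092]
eef_rot: [3.139, 0.137, -0.887]
force: [0.1, -0.4, -2.7]
grip_width: 0.0219
grip_force: 40.0
```

Run:
```python
from h import *
beads(camera("wrist"),"w",.08)
plan(scoop(tub(.085,-.0472,h=-.001),TH,8))
```

```text
w [339 107  33  32 779] [ 0.5044 -0.4718  0.0456] scoop [ 0.0032 -0.0225  0.0231]
w [   0  116   32   63 1340] [ 0.6914 -0.2867  0.0179] scoop [-0.0183  0.2394 -0.0073]
at [ 0.479  -0.4049  0.092 ] [ 3.1394  0.1375 -0.8873] f [ 0.145  -0.0993 -1.1917] q [-0.7664  0.6567  1.277   0.0148  1.3447  1.6873]
shift [ 0.519  -0.005  -0.0019] turn [ 0.0152 -0.0176 -0.0199] -> [ 0.4889 -0.4168  0.0899]
```

>>> send_rows(
  motion=[
    [[0.1,0,0.04],[0,0,0],-1],
    [[0.1,0,0],[0,0,0],-1],
    [[0.1,0,0],[0,0,0],-1],
    [[0.1,0,0],[0,0,0],-1],
    [[0.1,0,-0.01],[0,0,0],-1],
    [[0.06,0,-0.01],[0,0,0],-1],
    [[0,0,0],[0,0,0],-1],
  ],
)

```text
time_s: 23.6
ee_pos: [0.4892, -0.4175, 0.0895]
eef_rot: [3.139, 0.139, -0.887]
force: [-5.0, 4.2, 5.7]
grip_width: 0.0218
grip_force: 40.0
```

Run:
```python
from h import *
beads(camera("wrist"),"w",.08)
plan(*tilts(-.0472,[2,-4,-10,-16,-22,-28],xb=.006))
```

```text
w [   0  136   37   64 1599] [ 0.6927 -0.2873  0.0195] scoop [-0.0335  0.2401 -0.0051]
w [336 136  31  27 667] [ 0.5057 -0.4699  0.0466] scoop [-0.014  -0.0202  0.0244]
at [ 0.4892 -0.4175  0.0894] [ 3.1393  0.1389 -0.8872] f [-4.3407  4.5232  4.8231] q [-0.7693  0.6951  1.2199  0.0143  1.3648  1.6846]
shift [-0.2394 -0.0054 -0.1055] turn [ 0.0178  0.8662 -0.018 ] -> [ 0.4851 -0.4122  0.0936]
shift [-0.2101 -0.     -0.0222] turn [0.     0.8727 0.    ] -> [ 0.4811 -0.4073  0.0945]
shift [-0.2101  0.     -0.0222] turn [ 0.      0.8727 -0.    ] -> [ 0.4771 -0.4024  0.0947]
shift [-0.2101  0.     -0.0222] turn [-0.      0.8727  0.    ] -> [ 0.4731 -0.3976  0.0942]
shift [-0.2101 -0.     -0.0222] turn [0.     0.8727 0.    ] -> [ 0.4692 -0.3927  0.0931]
shift [-0.2101  0.     -0.0222] turn [0.     0.8727 0.    ] -> [ 0.4653 -0.388   0.0914]
```

The bead is on the scoop, 14 mm behind the lip, and the lip touches the wall. Tilt it back.

>>> send_rows(
  motion=[
    [[-0.12,0,-0.06],[0,0.44,0],-1],
    [[-0.12,0,-0.05],[0,0.44,0],-1],
    [[-0.1,0,-0.01],[0,0.44,0],-1],
    [[-0.1,0,-0.01],[0,0.44,0],-1],
    [[-0.1,0,-0.01],[0,0.44,0],-1],
    [[-0.1,0,-0.01],[0,0.44,0],-1],
    [[-0.1,0,-0.01],[0,0.44,0],-1],
    [[-0.1,0,-0.01],[0,0.44,0],-1],
    [[-0.1,0,-0.01],[0,0.44,0],-1],
    [[-0.1,0,-0.01],[0,0.44,0],-1],
    [[-0.1,0,-0.01],[0,0.44,0],-1],
    [[-0.1,0,-0.01],[0,0.44,0],-1],
  ],
)

```text
time_s: 24.85
ee_pos: [0.4663, -0.3893, 0.09]
eef_rot: [3.139, -0.498, -0.886]
force: [-0.3, 0.5, -2.0]
grip_width: 0.0219
grip_force: 40.0
```

>>> send_rows(
  motion=[
    [[0.2,0,-0.4],[0,0,0],-1],
    [[0.35,0,-0.7],[0,0,0],-1],
    [[0.4,0,-0.8],[0,0,0],-1],
    [[0.4,0,-0.8],[0,0,0],-1],
    [[0.4,0,-0.8],[0,0,0],-1],
    [[0.4,0,-0.8],[0,0,0],-1],
    [[0,0,0],[0,0,0],-1],
  ],
)

```text
time_s: 25.55
ee_pos: [0.4649, -0.3865, 0.2396]
eef_rot: [3.141, -0.502, -0.886]
force: [0.1, 0.3, -1.9]
grip_width: 0.0221
grip_force: 40.0
```

Run:
```python
from h import *
beads(camera("wrist"),"w")
c=camera("scene");beads(c,"s")
L=np.array([.60,-.018,.23])
Q=R.from_euler("xyz",get_obs()["eef_rot"])
P=scoop(L,0.,-28)
plan((P[0],Q),P)
```

```text
w [  93  189   58   38 1509] [ 0.6986 -0.2767  0.0458] scoop [-0.1059  0.2509 -0.1378]
w [333 203  29  29 500] [ 0.4649 -0.4182  0.2119] scoop [-0.0601 -0.0198  0.026 ]
s [397 220   7   8  42] [ 0.6784 -0.0043  0.1013] scoop [-0.2741  0.4075  0.0194]
s [391 231   7   8  41] [ 0.6788 -0.0425  0.1019] scoop [-0.2477  0.3837  0.0056]
s [227 300   9   8  58] [ 0.4688 -0.4194  0.2089] scoop [-0.0569 -0.0174  0.0233]
s [351 317  16  20 196] [ 0.7068 -0.282   0.054 ] scoop [-0.0917  0.2542 -0.1334]
at [ 0.4637 -0.3856  0.2345] [ 3.1396 -0.4959 -0.8858] f [ 0.2989  0.0763 -2.639 ] q [-0.7178  0.1409  1.7235 -0.1149  0.7908  1.8   ]
shift [-7.2533 -8.9291 -4.5178] turn [0. 0. 0.] -> [ 0.5097 -0.018   0.2497]
shift [0. 0. 0.] turn [ 3.5045 -0.0494 -6.5059] -> [ 0.5097 -0.018   0.2497]
```

>>> send_rows(
  motion=[
    [[-0.3,-0.37,-0.19],[0,0,0],-1],
    [[-0.58,-0.71,-0.36],[0,0,0],-1],
    [[-0.58,-0.71,-0.36],[0,0,0],-1],
    [[-0.58,-0.71,-0.36],[0,0,0],-1],
    [[-0.58,-0.71,-0.36],[0,0,0],-1],
    [[-0.58,-0.71,-0.36],[0,0,0],-1],
    [[-0.58,-0.71,-0.36],[0,0,0],-1],
    [[-0.58,-0.71,-0.36],[0,0,0],-1],
    [[-0.58,-0.71,-0.36],[0,0,0],-1],
    [[-0.58,-0.71,-0.36],[0,0,0],-1],
    [[-0.58,-0.71,-0.36],[0,0,0],-1],
    [[-0.58,-0.71,-0.36],[0,0,0],-1],
  ],
)

```text
time_s: 26.85
ee_pos: [0.5034, -0.0672, 0.2556]
eef_rot: [-3.141, -0.468, -0.855]
force: [-0.6, -0.3, -1.9]
grip_width: 0.0216
grip_force: 40.0
```

>>> send_rows(
  motion=[
    [[-0.58,-0.75,-0.36],[0,0,0],-1],
    [[0,0,0],[0.2,0,-0.4],-1],
    [[0,0,0],[0.4,0,-0.75],-1],
    [[0,0,0],[0.4,0,-0.75],-1],
    [[0,0,0],[0.4,0,-0.75],-1],
    [[0,0,0],[0.4,0,-0.75],-1],
    [[0,0,0],[0.4,0,-0.75],-1],
    [[0,0,0],[0.4,0,-0.75],-1],
    [[0,0,0],[0.4,0,-0.75],-1],
    [[0,0,0],[0.4,0,-0.75],-1],
    [[0,0,0],[0.1,0,-0.1],-1],
    [[0,0,0],[0,0,0],-1],
  ],
)

```text
time_s: 28.05
ee_pos: [0.5071, -0.0511, 0.2626]
eef_rot: [-3.104, -0.47, 0.028]
force: [-0.6, -0.5, -2.3]
grip_width: 0.0218
grip_force: 40.0
```

Run:
```python
from h import *
beads(camera("wrist"),"w")
L=np.array([.60,-.018,.155])
P=scoop(L,0.,-27)
plan((P[0]+[0,0,.08],R.from_euler("xyz",get_obs()["eef_rot"])),P)
```

```text
w [ 466   98   46   41 1238] [ 0.7    -0.2645  0.0454] scoop [-0.0024 -0.2291 -0.2103]
w [283 103  18  20 282] [ 0.6747 -0.0013  0.1003] scoop [ 0.0063  0.0366 -0.1631]
w [315 104  18  20 271] [ 0.6752 -0.04    0.1002] scoop [ 0.0058 -0.002  -0.1615]
w [333 203  29  30 575] [ 0.5314 -0.0684  0.2334] scoop [-0.0627 -0.0195  0.0235]
at [ 0.5072 -0.0509  0.2629] [-3.1039 -0.4702  0.0273] f [ 0.4892  0.0299 -2.185 ] q [-0.2599 -0.0909  1.8866  0.2093  0.9127  1.1827]
shift [ 0.0127 -1.0849  0.2935] turn [0. 0. 0.] -> [ 0.51   -0.018   0.2563]
shift [-1.2082  0.0896  2.3756] turn [-0.4175  0.0124  0.2029] -> [ 0.51   -0.018   0.1763]
```

>>> send_rows(
  motion=[
    [[0,-0.5,0.1],[0,0,0],-1],
    [[0,-0.58,0.15],[0,0,0],-1],
    [[-0.4,0,0.8],[-0.2,0,0.1],-1],
    [[-0.4,0,0.8],[-0.2,0,0.1],-1],
    [[-0.4,0.05,0.75],[0,0,0],-1],
    [[0,0,0],[0,0,0],-1],
  ],
)

```text
time_s: 28.7
ee_pos: [0.5076, -0.0175, 0.1757]
eef_rot: [-3.139, -0.466, 0.002]
force: [0.0, 0.9, -2.1]
grip_width: 0.022
grip_force: 40.0
```

>>> send_rows(
  motion=[
    [[0.14,0,-0.03],[0,-0.46,0],-1],
    [[0.14,0,-0.03],[0,-0.46,0],-1],
    [[0.19,0,-0.19],[0,-0.73,0],-1],
    [[0.19,0,-0.19],[0,-0.73,0],-1],
    [[0.18,0,-0.11],[0,-0.73,0],-1],
    [[0.18,0,-0.11],[0,-0.73,0],-1],
    [[0.19,0,-0.11],[0,-0.73,0],-1],
    [[0.19,0,-0.11],[0,-0.73,0],-1],
    [[0,0,0],[0,0,0],-1],
    [[0,0,0],[0,0,0],-1],
    [[0,0,0],[0,0,0],-1],
    [[0,0,0],[0,0,0],-1],
  ],
)

```text
time_s: 29.9
ee_pos: [0.5445, -0.0181, 0.2139]
eef_rot: [-3.141, 0.162, 0.002]
force: [0.3, 0.2, -2.4]
grip_width: 0.0219
grip_force: 40.0
```

>>> send_rows(
  motion=[
    [[0.2,0,-0.11],[0,-0.73,0],-1],
    [[0.2,0,-0.11],[0,-0.73,0],-1],
    [[0.22,0,-0.11],[0,-0.73,0],-1],
    [[0.22,0,-0.11],[0,-0.73,0],-1],
    [[0.23,0,-0.22],[0,-0.87,0],-1],
    [[0.23,0,-0.22],[0,-0.87,0],-1],
    [[0,0,0],[0,0,0],-1],
    [[0,0,0],[0,0,0],-1],
    [[0,0,0],[0,0,0],-1],
    [[0,0,0],[0,0,0],-1],
    [[0,0,0],[0,0,0],-1],
  ],
)

```text
time_s: 31.0
ee_pos: [0.5911, -0.018, 0.2236]
eef_rot: [-3.14, 0.72, 0.003]
force: [-0.7, 0.1, -1.6]
grip_width: 0.0218
grip_force: 40.0
```

Run:
```python
from h import *
beads(camera("scene"),"s");beads(camera("wrist"),"w")
Q=R.from_euler("xyz",get_obs()["eef_rot"]);a=np.array([.53,-.02,.26])
yw=np.radians(65.7);Rs=R.from_euler("z",yw)
org=np.array([.432,-.076,.003]);P=org+Rs.apply([-.0305,0,.0598]);T=Rs*R.from_matrix(np.diag([1.,-1,-1]))
F=R.from_matrix(np.diag([1.,-1,-1]))
plan((a,Q),(a,F),(a,T),(P+[0,0,.06],T),(P,T))
```

```text
s [397 220   7   8  42] [ 0.6784 -0.0043  0.1014] scoop [0.0756 0.0134 0.0258]
s [382 227  16  12  96] [ 0.6666 -0.0422  0.1011] scoop [ 0.0668 -0.0245  0.0178]
s [351 317  16  20 200] [ 0.7071 -0.2827  0.0527] scoop [ 0.1286 -0.2651  0.008 ]
w [277   0  34  13 317] [ 0.6738 -0.0008  0.1028] scoop [0.071  0.0169 0.0241]
w [ 335    0   40   49 1300] [ 0.6618 -0.0378  0.101 ] scoop [ 0.0631 -0.0201  0.0148]
at [ 0.5911 -0.018   0.223 ] [-3.1403  0.7215  0.0032] f [-0.6014  0.5092 -1.1563] q [-0.0706  0.8728  0.7579 -0.0601  2.2303  1.4785]
shift [-2.3442  0.0606  0.4212] turn [0. 0. 0.] -> [ 0.53 -0.02  0.26]
shift [0. 0. 0.] turn [-0.0006  6.0123  0.0218] -> [ 0.53 -0.02  0.26]
shift [0. 0. 0.] turn [ 0.      0.     -9.5557] -> [ 0.53 -0.02  0.26]
shift [-4.0622 -2.2091  4.5733] turn [0. 0. 0.] -> [ 0.4194 -0.1038  0.1228]
shift [0. 0. 2.] turn [0. 0. 0.] -> [ 0.4194 -0.1038  0.0628]
```

All three beads are in the tray, two of them adjoining. Now I'll take the scoop back to the mat.

>>> send_rows(
  motion=[
    [[-0.8,0,0],[0,0,0],-1],
    [[-0.8,0,0],[0,0,0],-1],
    [[-0.75,0.06,0.4],[0,0,0],-1],
    [[0,0,0],[0,0.86,0],-1],
    [[0,0,0],[0,0.86,0],-1],
    [[0,0,0],[0,0.86,0],-1],
    [[0,0,0],[0,0.86,0],-1],
    [[0,0,0],[0,0.86,0],-1],
    [[0,0,0],[0,0.86,0],-1],
    [[0,0,0],[0,0.86,0],-1],
    [[0,0,0],[0,0,0],-1],
  ],
)

```text
time_s: 32.2
ee_pos: [0.5293, -0.0199, 0.2612]
eef_rot: [-3.141, -0.003, 0.002]
force: [0.1, 0.4, -2.4]
grip_width: 0.0219
grip_force: 40.0
```

>>> send_rows(
  motion=[
    [[0,0,0],[0,0,-0.87],-1],
    [[0,0,0],[0,0,-0.87],-1],
    [[0,0,0],[0,0,-0.87],-1],
    [[0,0,0],[0,0,-0.87],-1],
    [[0,0,0],[0,0,-0.87],-1],
    [[0,0,0],[0,0,-0.87],-1],
    [[0,0,0],[0,0,-0.87],-1],
    [[0,0,0],[0,0,-0.87],-1],
    [[0,0,0],[0,0,-0.87],-1],
    [[0,0,0],[0,0,-0.87],-1],
    [[0,0,0],[0,0,-0.86],-1],
    [[0,0,0],[0,0,0],-1],
  ],
)

```text
time_s: 33.4
ee_pos: [0.5305, -0.02, 0.2597]
eef_rot: [-3.138, 0.0, 1.151]
force: [1.0, 1.1, -1.8]
grip_width: 0.0217
grip_force: 40.0
```

>>> send_rows(
  motion=[
    [[-0.7,-0.4,0],[0,0,0],-1],
    [[-0.7,-0.4,0],[0,0,0],-1],
    [[-0.7,-0.4,0],[0,0,0],-1],
    [[-0.7,-0.4,0.8],[0,0,0],-1],
    [[-0.7,-0.4,0.9],[0,0,0],-1],
    [[-0.56,-0.2,0.9],[0,0,0],-1],
    [[0,0,0.9],[0,0,0],-1],
    [[0,0,0.9],[0,0,0],-1],
    [[0,0,0],[0,0,0],-1],
  ],
)

```text
time_s: 34.3
ee_pos: [0.4188, -0.1037, 0.1254]
eef_rot: [-3.134, 0.0, 1.146]
force: [-0.2, 0.3, -1.4]
grip_width: 0.0217
grip_force: 40.0
```

Run:
```python
from h import *
yw=np.radians(65.7);Rs=R.from_euler("z",yw)
org=np.array([.432,-.076,.003]);P=org+Rs.apply([-.0305,0,.0598]);T=Rs*R.from_matrix(np.diag([1.,-1,-1]))
plan((P+[0,0,.02],T),(P,T))
```

```text
at [ 0.4188 -0.1037  0.1254] [-3.1339  0.0001  1.1464] f [-0.212   0.3135 -1.3802] q [-0.328   0.1317  1.9264  0.0007  1.091   0.0961]
shift [0.0044 0.0314 1.4194] turn [-0.0637  0.0007 -0.0026] -> [ 0.4194 -0.1038  0.0828]
shift [0.     0.     0.6667] turn [0. 0. 0.] -> [ 0.4194 -0.1038  0.0628]
```

>>> send_rows(
  motion=[
    [[0,0.03,0.7],[-0.06,0,0],-1],
    [[0,0,0.7],[0,0,0],-1],
    [[0,0,0.4],[0,0,0],-1],
    [[0,0,0.2],[0,0,0],-1],
    [[0,0,0.08],[0,0,0],-1],
    [[0,0,0],[0,0,0],-1],
    [[0,0,0],[0,0,0],-1],
  ],
)

```text
time_s: 35.0
ee_pos: [0.4218, -0.1046, 0.0661]
eef_rot: [3.134, -0.001, 1.149]
force: [0.5, 1.2, -2.5]
grip_width: 0.0217
grip_force: 40.0
```

>>> send_rows(
  motion=[
    [[0,0,0.07],[0,0,0],-1],
    [[0,0,0.05],[0,0,0],-1],
    [[0,0,0],[0,0,0],-1],
    [[0,0,0],[0,0,0],-1],
  ],
)

```text
time_s: 35.4
ee_pos: [0.4217, -0.1046, 0.0623]
eef_rot: [3.135, -0.001, 1.15]
force: [-0.4, 0.4, 5.8]
grip_width: 0.0216
grip_force: 40.0
```

>>> send_rows(
  motion=[
    [[0,0,0],[0,0,0],1],
    [[0,0,0],[0,0,0],1],
    [[0,0,0],[0,0,0],1],
    [[0,0,0],[0,0,0],1],
    [[0,0,0],[0,0,0],1],
    [[0,0,-0.3],[0,0,0],1],
    [[0,0,-0.8],[0,0,0],1],
    [[0,0,-1],[0,0,0],1],
    [[0,0,-1],[0,0,0],1],
    [[0,0,-1],[0,0,0],1],
    [[0,0,-1],[0,0,0],1],
    [[0,0,-1],[0,0,0],1],
  ],
)

```text
time_s: 36.6
ee_pos: [0.42, -0.104, 0.2468]
eef_rot: [3.135, -0.001, 1.15]
force: [0.8, 0.2, 0.4]
grip_width: 0.0942
grip_force: 0.0
```

Run:
```python
from h import *
c=camera("wrist");save(c,"w5")
W=cloud(c);hsv=cv2.cvtColor(c["pixels"],cv2.COLOR_RGB2HSV).astype(int);X,Y,Z=W[...,0],W[...,1],W[...,2]
q=(X>.35)&(X<.5)&(Y>-.2)&(Y<.07)&(Z>.075)&(Z<.1)&(hsv[...,1]>90)
P=W[q];print(cv2.minAreaRect((P[:,:2]*1000).astype(np.float32)),np.percentile(P[:,2],[2,50,98]))
q=(X>.35)&(X<.5)&(Y>-.2)&(Y<.07)&(Z>.009)&(Z<.06)&(hsv[...,1]<50);P=W[q];print(cv2.minAreaRect((P[:,:2]*1000).astype(np.float32)))
F=R.from_matrix(np.diag([1.,-1,-1]))
plan((np.array([.455,.05,.27]),F),(np.array([.455,.2055,.27]),F),(np.array([.455,.2055,.147]),F))
```

```text
((419.551513671875, -108.79484558105469), (59.218017578125, 20.971967697143555), 65.4318618774414) [0.086  0.0917 0.0933]
((430.8277282714844, -82.88070678710938), (66.13198852539062, 71.73509216308594), 65.68560791015625)
at [ 0.4214 -0.1044  0.2514] [ 3.1285 -0.0014  1.1496] f [ 0.2754 -0.1572  4.78  ] q [-0.3274 -0.0072  1.7649  0.0001  1.3707  0.0938]
shift [ 5.1563 -1.0745 -0.6256] turn [ 0.0905 -0.0728  9.58  ] -> [0.455 0.05  0.27 ]
shift [ 0.     -5.1833  0.    ] turn [0. 0. 0.] -> [0.455  0.2055 0.27  ]
shift [0.  0.  4.1] turn [0. 0. 0.] -> [0.455  0.2055 0.147 ]
```

The scoop lies level at the mat's centre. Next, the door handle.

>>> send_rows(
  motion=[
    [[0.86,-0.18,-0.1],[0,0,0],0.6],
    [[0.86,-0.18,-0.1],[0,0,0],0.6],
    [[0.86,-0.18,-0.1],[0,0,0],0.6],
    [[0.86,-0.18,-0.1],[0,0,0],0.6],
    [[0.86,-0.18,-0.1],[0,0,0],0.6],
    [[0.86,-0.18,-0.1],[0,0,0],0.6],
    [[0,0,0],[0,0,0.96],0.6],
    [[0,0,0],[0,0,0.96],0.6],
    [[0,0,0],[0,0,0.96],0.6],
    [[0,0,0],[0,0,0.96],0.6],
    [[0,0,0],[0,0,0.96],0.6],
    [[0,0,0],[0,0,0.96],0.6],
  ],
)

```text
time_s: 37.85
ee_pos: [0.4538, 0.0505, 0.2632]
eef_rot: [3.137, -0.005, 0.454]
force: [-0.1, -0.4, -0.5]
grip_width: 0.075
grip_force: 0.0
```

>>> send_rows(
  motion=[
    [[0,0,0],[0,0,0.96],0.6],
    [[0,0,0],[0,0,0.96],0.6],
    [[0,0,0],[0,0,0.96],0.6],
    [[0,0,0],[0,0,0.95],0.6],
    [[0,0,0],[0,0,0],0.6],
    [[0,-0.86,0],[0,0,0],0.6],
    [[0,-0.86,0],[0,0,0],0.6],
    [[0,-0.86,0],[0,0,0],0.6],
    [[0,-0.86,0],[0,0,0],0.6],
    [[0,-0.86,0],[0,0,0],0.6],
    [[0,-0.86,0],[0,0,0],0.6],
    [[0,0,0],[0,0,0],0.6],
  ],
)

```text
time_s: 39.05
ee_pos: [0.4538, 0.2072, 0.2624]
eef_rot: [3.14, -0.006, 0.005]
force: [0.4, -0.5, -1.1]
grip_width: 0.0751
grip_force: 0.0
```

Run:
```python
from h import *
c=camera("wrist");W=cloud(c);X,Y,Z=W[...,0],W[...,1],W[...,2]
for nm,c in (("w",c),("side",camera("side"))):
    W=cloud(c);X,Y,Z=W[...,0],W[...,1],W[...,2]
    P=W[(X>.43)&(X<.505)&(Y>.16)&(Y<.24)&(Z>.13)&(Z<.19)];print(nm,len(P),np.percentile(P,[2,50,98],axis=0) if len(P) else "")
F=R.from_matrix(np.diag([1.,-1,-1]))
plan((np.array([.455,.2055,.147]),F))
```

```text
w 1206 [[0.4322 0.1954 0.164 ]
 [0.4692 0.2021 0.168 ]
 [0.5038 0.2084 0.1699]]
side 155 [[0.4311 0.1967 0.1579]
 [0.4659 0.2054 0.1663]
 [0.5031 0.2094 0.1697]]
at [0.454  0.2052 0.2625] [ 3.1395 -0.0058  0.0021] f [-0.9182  0.6521  0.3999] q [ 0.3532  0.1408  1.5818 -0.004   1.4143  1.9225]
shift [ 0.0106 -0.0176  3.8485] turn [ 0.0177 -0.048   0.0173] -> [0.455  0.2055 0.147 ]
```

>>> send_rows(
  motion=[
    [[0,0.1,0.7],[0,0,0],0.6],
    [[0,0,0.7],[0,0,0],0.6],
    [[0,0,0.7],[0,0,0],0.6],
    [[0,0,0.7],[0,0,0],0.6],
    [[0,0,0.7],[0,0,0],0.2],
    [[0,0,0.4],[0,0,0],0],
    [[0,0,0],[0,0,0],-0.4],
    [[0,0,0],[0,0,0],-1],
    [[0,0,0],[0,0,0],-1],
    [[0,0,0],[0,0,0],-1],
    [[0,0,0],[0,0,0],-1],
    [[0,0,0],[0,0,0],-1],
  ],
  squeeze=8,
)

```text
time_s: 40.35
ee_pos: [0.4549, 0.202, 0.1457]
eef_rot: [3.14, -0.006, -0.001]
force: [0.2, -4.1, 2.6]
grip_width: 0.0146
grip_force: 1.8
```

Run:
```python
from h import *
plan()
h=np.array([.2055,.073])   # hinge y,z (assumed)
g0=np.array([.2025,.163])-h;a0=np.arctan2(-g0[0],g0[1]);r=np.hypot(*g0);prev=h+g0
for a in np.arange(.15,1.6,.15):
    p=h+r*np.array([-np.sin(a+a0),np.cos(a+a0)]);print(round(a,2),p,"tool y,z units",-(p-prev)/.03);prev=p
```

```text
at [0.4549 0.202  0.1457] [ 3.1397 -0.0063 -0.0011] f [ 0.1949 -4.1206  2.6102] q [ 0.3464  0.2415  1.7415 -0.0043  1.1533  1.92  ]
0.15 [0.1891 0.1615] tool y,z units [0.4472 0.0486]
0.3 [0.176  0.1581] tool y,z units [0.4349 0.1149]
0.45 [0.1637 0.1527] tool y,z units [0.4128 0.1786]
0.6 [0.1522 0.1456] tool y,z units [0.3815 0.2383]
0.75 [0.142  0.1368] tool y,z units [0.3416 0.2926]
0.9 [0.1331 0.1266] tool y,z units [0.2941 0.3404]
1.05 [0.1259 0.1152] tool y,z units [0.2399 0.3805]
1.2 [0.1205 0.1028] tool y,z units [0.1803 0.4121]
1.35 [0.117  0.0898] tool y,z units [0.1167 0.4344]
1.5 [0.1155 0.0764] tool y,z units [0.0505 0.447 ]
```

>>> send_rows(
  motion=[
    [[0,0.22,0.02],[0,0,0],-1],
    [[0,0.22,0.03],[0,0,0],-1],
    [[0,0.22,0.05],[0,0,0],-1],
    [[0,0.21,0.06],[0,0,0],-1],
    [[0,0.21,0.08],[0,0,0],-1],
    [[0,0.2,0.1],[0,0,0],-1],
    [[0,0.19,0.12],[0,0,0],-1],
    [[0,0.19,0.12],[0,0,0],-1],
  ],
)

```text
time_s: 41.15
ee_pos: [0.454, 0.1528, 0.1267]
eef_rot: [-3.141, -0.003, -0.001]
force: [1.2, 14.6, -13.7]
grip_width: 0.0135
grip_force: 8.0
```

>>> send_rows(
  motion=[
    [[0,0.17,0.14],[0,0,0],-1],
    [[0,0.17,0.15],[0,0,0],-1],
    [[0,0.15,0.17],[0,0,0],-1],
    [[0,0.14,0.17],[0,0,0],-1],
    [[0,0.12,0.19],[0,0,0],-1],
    [[0,0.12,0.19],[0,0,0],-1],
    [[0,0.09,0.2],[0,0,0],-1],
    [[0,0.09,0.21],[0,0,0],-1],
  ],
)

```text
time_s: 41.95
ee_pos: [0.4542, 0.1217, 0.0849]
eef_rot: [-3.141, -0.004, -0.001]
force: [-3.0, 15.4, -2.3]
grip_width: 0.0331
grip_force: 8.0
```

>>> send_rows(
  motion=[
    [[0,0.06,0.22],[0,0,0],-1],
    [[0,0.06,0.22],[0,0,0],-1],
    [[0,0.02,0.22],[0,0,0],-1],
    [[0,0.02,0.2],[0,0,0],-1],
    [[0,0,0],[0,0,0],-1],
  ],
)

```text
time_s: 42.45
ee_pos: [0.4558, 0.117, 0.0599]
eef_rot: [-3.14, -0.008, -0.002]
force: [4.7, 16.1, -3.0]
grip_width: 0.0415
grip_force: 8.0
```

```bash
cat >> h.py <<'E'
def door():
    for nm in("side","scene"):
        c=camera(nm);W=cloud(c);X,Y,Z=W[...,0],W[...,1],W[...,2]
        for n,q in (("door",(X>.56)&(X<.7)&(Y>.105)&(Y<.2)&(Z>.05)&(Z<.2)),("hand",(X>.425)&(X<.51)&(Y>.09)&(Y<.23)&(Z>.06)&(Z<.19))):
            P=W[q];print(nm,n,len(P),np.percentile(P,[2,50,98],axis=0).tolist() if len(P) else "")
    return c
E
python3 - <<'E'
from h import *
plan();door()
E
```

```text
at [0.4558 0.117  0.0599] [-3.1404 -0.0077 -0.0016] f [ 4.6902 16.106  -2.9978] q [ 0.1736  0.3068  1.8891 -0.0003  0.9379  1.7461]
side door 132 [[0.5607544770418035, 0.10559479832799241, 0.06492365142047864], [0.5753804228396362, 0.13425215846094057, 0.07403486320910765], [0.607998222593025, 0.16483315390532788, 0.07732570572973727]]
side hand 538 [[0.4261847930160815, 0.09239861969702887, 0.06349502909972465], [0.4475945194595618, 0.1418499216670258, 0.13585675909041406], [0.5031350166779291, 0.20422048880807284, 0.18687109115014164]]
scene door 1266 [[0.562871712308238, 0.11644412197917937, 0.06329969852616169], [0.6315010548267049, 0.15281506351405294, 0.07427433004449156], [0.6970096019969861, 0.19828004750324782, 0.07830932647835631]]
scene hand 298 [[0.4437841475774621, 0.09098780932409642, 0.0648245330865547], [0.48014385881972144, 0.13441770426749017, 0.1709039094837003], [0.505794142446869, 0.19410571872738755, 0.18659718262254626]]
```

The door is level (top at about 74 mm). Release it, go up and check.

>>> send_rows(
  motion=[
    [[0,0,0],[0,0,0],0.8],
    [[0,0,0],[0,0,0],0.8],
    [[0,0,0],[0,0,0],0.8],
    [[0,0,-0.5],[0,0,0],0.8],
    [[0,0,-1],[0,0,0],0.8],
    [[0,0,-1],[0,0,0],0.8],
    [[0,0,-1],[0,0,0],0.8],
    [[0,0,-1],[0,0,0],0.8],
    [[0,0,-1],[0,0,0],-1],
    [[0,0,-1],[0,0,0],-1],
    [[0,0,-1],[0,0,0],-1],
    [[0,0,0],[0,0,0],-1],
  ],
)

```text
time_s: 43.75
ee_pos: [0.4549, 0.1161, 0.2885]
eef_rot: [3.141, -0.012, -0.002]
force: [-0.6, -0.4, -0.2]
grip_width: 0.0558
grip_force: 0.0
```

Run:
```python
from h import *
c=door()
W=cloud(c);X,Y,Z=W[...,0],W[...,1],W[...,2];P=W[(X>.55)&(X<.72)&(Y>-.15)&(Y<.12)&(Z>.11)&(Z<.13)];print("tray",cv2.minAreaRect((P[:,:2]*1000).astype(np.float32)))
beads(c)
# pushing pose: tool y along world x, tool z tilted 50deg from down towards +y
t=np.radians(50);z=np.array([0,np.sin(t),-np.cos(t)])
for s in(1,-1):
    y=np.array([s,0,0.]);Q=R.from_matrix(np.column_stack([np.cross(y,z),y,z]))
    print(Q.as_euler("xyz"))
    plan((np.array([.63,-.16,.25]),Q))
```

```text
side door 133 [[0.5604229719319351, 0.10602436728535175, 0.06837890143563023], [0.5752433801561917, 0.13397254904752173, 0.07411685069087412], [0.606681620706302, 0.16631345913752202, 0.07776322613898663]]
side hand 136 [[0.432437061288126, 0.12671895986689913, 0.062100111419510044], [0.4677764741006547, 0.13572893696187904, 0.07057648323330076], [0.5087469521897388, 0.13996470649743964, 0.0752382824350415]]
scene door 1267 [[0.5626795656698369, 0.1162937753498203, 0.0633792837430763], [0.6315735193712598, 0.15231455492136886, 0.07431361537474347], [0.697293881514392, 0.1978015748293753, 0.07865808821079681]]
scene hand 116 [[0.4333895732288617, 0.12520607561570132, 0.06262789063695315], [0.47198760994804784, 0.12896701350130144, 0.07135234126984547], [0.5072778758996662, 0.13734809893482597, 0.07666487805308578]]
tray ((630.0034790039062, -17.995880126953125), (130.58970642089844, 153.99090576171875), 0.013808995485305786)
 [397 220   7   8  41] [ 0.6782 -0.004   0.1012] scoop [ 0.1529 -0.1193 -0.1253]
 [382 227   8   7  44] [ 0.6549 -0.0418  0.1012] scoop [ 0.1296 -0.1571 -0.1252]
 [390 231   8   8  45] [ 0.6783 -0.0424  0.1021] scoop [ 0.153  -0.1577 -0.1244]
 [351 317  16  20 189] [ 0.707  -0.2814  0.0551] scoop [ 0.1818 -0.3965 -0.1721]
[ 3.1416 -0.8727  1.5708]
at [0.4539 0.116  0.2846] [ 3.1396 -0.0062 -0.0015] f [-0.3348 -0.0273 -0.3696] q [ 0.1737  0.0593  1.6206 -0.003   1.4559  1.7463]
shift [5.8774 9.1875 1.209 ] turn [  5.7319   5.6477 -12.1622] -> [ 0.63 -0.16  0.25]
[ 3.1416  0.8727 -1.5708]
at [0.4539 0.116  0.2846] [ 3.1396 -0.0062 -0.0015] f [-0.3348 -0.0273 -0.3696] q [ 0.1737  0.0593  1.6206 -0.003   1.4559  1.7463]
shift [5.8774 9.1875 1.209 ] turn [ 5.6497 -5.7339 12.1834] -> [ 0.63 -0.16  0.25]
```

The tray and beads are unchanged, and the door is fully down. Move behind the tray, turn, then tilt.

>>> send_rows(
  motion=[
    [[0.45,0.85,0],[0,0,0],-1],
    [[0.45,0.85,0],[0,0,0],-1],
    [[0.45,0.85,0],[0,0,0],-1],
    [[0.45,0.85,0],[0,0,0],-1],
    [[0.45,0.85,0],[0,0,0],-1],
    [[0.45,0.85,0],[0,0,0],-1],
    [[0.45,0.85,0],[0,0,0],-1],
    [[0.45,0.85,0],[0,0,0],-1],
    [[0.45,0.85,0],[0,0,0],-1],
    [[0.45,0.85,0],[0,0,0],-1],
    [[0.45,0.85,0],[0,0,0],-1],
    [[0,0,0],[0,0,0],-1],
  ],
)

```text
time_s: 45.05
ee_pos: [0.6022, -0.1671, 0.2834]
eef_rot: [3.14, -0.002, -0.004]
force: [-0.4, 0.1, -0.8]
grip_width: 0.0004
grip_force: 0.0
```

>>> send_rows(
  motion=[
    [[0,0,0],[0,0,-1],-1],
    [[0,0,0],[0,0,-1],-1],
    [[0,0,0],[0,0,-1],-1],
    [[0,0,0],[0,0,-1],-1],
    [[0,0,0],[0,0,-1],-1],
    [[0,0,0],[0,0,-1],-1],
    [[0,0,0],[0,0,-1],-1],
    [[0,0,0],[0,0,-1],-1],
    [[0,0,0],[0,0,-1],-1],
    [[0,0,0],[0,0,-1],-1],
    [[0,0,0],[0,0,-1],-1],
    [[0,0,0],[0,0,-1],-1],
  ],
)

```text
time_s: 46.25
ee_pos: [0.6016, -0.1639, 0.2849]
eef_rot: [3.138, 0.001, 1.444]
force: [1.1, 0.5, -0.0]
grip_width: 0.0006
grip_force: 0.0
```

>>> send_rows(
  motion=[
    [[0,0,0],[0,0,-1],-1],
    [[0,0,0],[0,0.6,0],-1],
    [[0,0,0],[0,0.6,0],-1],
    [[0,0,0],[0,0.6,0],-1],
    [[0,0,0],[0,0.6,0],-1],
    [[0,0,0],[0,0.6,0],-1],
    [[0,0,0],[0,0.6,0],-1],
    [[0,0,0],[0,0,0],-1],
  ],
)

```text
time_s: 47.05
ee_pos: [0.6014, -0.1651, 0.284]
eef_rot: [3.139, -0.433, 1.558]
force: [0.0, -0.4, -0.2]
grip_width: 0.0001
grip_force: 0.0
```

```bash
cat >> h.py <<'E'
def push(y,z,t=50,x=.632):
    t=np.radians(t);zz=np.array([0,np.sin(t),-np.cos(t)]);yy=np.array([1.,0,0])
    return np.array([x,y,z]),R.from_matrix(np.column_stack([np.cross(yy,zz),yy,zz]))
E
python3 - <<'E'
from h import *
plan(push(-.16,.25),push(-.115,.105),push(-.096,.105))
E
```

```text
at [ 0.6014 -0.1651  0.284 ] [ 3.139  -0.4329  1.5579] f [ 0.0008 -0.4415 -0.222 ] q [-0.4906  0.5294  1.079   0.388   1.7277 -0.4537]
shift [-0.3078  1.0133  1.1074] turn [ 0.0871  3.665  -0.081 ] -> [ 0.632 -0.16   0.25 ]
shift [-2.7384  0.      4.2559] turn [0. 0. 0.] -> [ 0.632 -0.115  0.105]
shift [0.4071 0.     0.4852] turn [0. 0. 0.] -> [ 0.632 -0.096  0.105]
```

>>> send_rows(
  motion=[
    [[0,0.35,0],[0,0.6,0],-1],
    [[0,0.35,0],[0,0.6,0],-1],
    [[0,0.3,0],[0,0.6,0],-1],
    [[0,0,0],[0.08,0.6,-0.08],-1],
    [[0,0,0],[0,0.6,0],-1],
    [[0,0,0],[0,0.65,0],-1],
    [[0,0,0],[0,0,0],-1],
  ],
)

```text
time_s: 47.75
ee_pos: [0.6318, -0.1649, 0.2838]
eef_rot: [3.142, -0.87, 1.571]
force: [0.7, -0.0, -0.4]
grip_width: 0.0005
grip_force: 0.0
```

Run:
```python
from h import *
plan(push(-.125,.20),push(-.125,.102),push(-.096,.102))
```

```text
at [ 0.6318 -0.1649  0.2838] [ 3.1416 -0.8697  1.5711] f [ 0.7123 -0.05   -0.4361] q [-0.5818  0.749   0.8949  0.7582  1.9518 -0.4568]
shift [-1.2769  0.0083  2.8203] turn [-0.0016  0.0244  0.0014] -> [ 0.632 -0.125  0.2  ]
shift [-2.5024  0.      2.0998] turn [0. 0. 0.] -> [ 0.632 -0.125  0.102]
shift [0.6214 0.     0.7405] turn [0. 0. 0.] -> [ 0.632 -0.096  0.102]
```

>>> send_rows(
  motion=[
    [[-0.32,0,0.7],[0,0,0],-1],
    [[-0.32,0,0.7],[0,0,0],-1],
    [[-0.32,0,0.7],[0,0,0],-1],
    [[-0.32,0,0.7],[0,0,0],-1],
    [[-0.6,0,0.5],[0,0,0],-1],
    [[-0.6,0,0.5],[0,0,0],-1],
    [[-0.6,0,0.5],[0,0,0],-1],
    [[-0.6,0,0.5],[0,0,0],-1],
    [[0,0,0],[0,0,0],-1],
  ],
)

```text
time_s: 48.65
ee_pos: [0.6317, -0.1261, 0.1049]
eef_rot: [-3.141, -0.87, 1.571]
force: [0.2, 0.0, -0.6]
grip_width: 0.0005
grip_force: 0.0
```

Run:
```python
from h import *
c=camera("scene");cv2.imwrite("pics/p1.png",cv2.resize(c["pixels"][100:330,260:540,::-1],None,fx=2,fy=2))
plan(push(-.096,.102),push(.0,.102),push(.1,.102),push(.238,.102))
```

```text
at [ 0.6324 -0.1263  0.1072] [ 3.1388 -0.8694  1.5741] f [-0.746  -0.8612  0.0064] q [-0.5361  0.8561  1.1283  0.7209  1.6686 -0.6605]
shift [ 0.5191 -0.0112  0.8856] turn [0.0026 0.027  0.0177] -> [ 0.632 -0.096  0.102]
shift [2.0569 0.     2.4513] turn [0. 0. 0.] -> [0.632 0.    0.102]
shift [2.1426 0.     2.5535] turn [0. 0. 0.] -> [0.632 0.1   0.102]
shift [2.9568 0.     3.5238] turn [0. 0. 0.] -> [0.632 0.238 0.102]
```

View pics/p1.png

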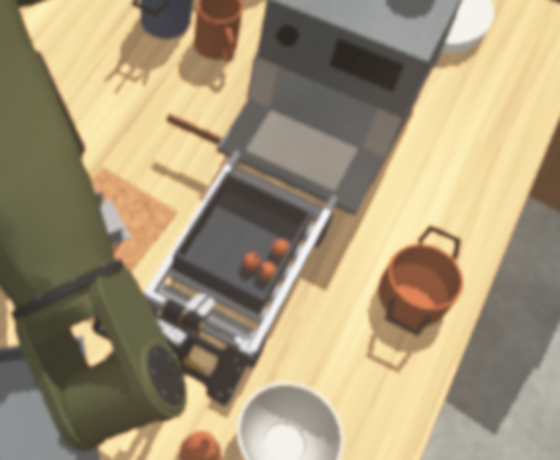

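The finger is behind the tray, the three beads are at (250-280,260), the door is down and the path is clear. Push slowly.

>>> send_rows(
  motion=[
    [[0.13,0,0.22],[0,0,0],-1],
    [[0.13,0,0.22],[0,0,0],-1],
    [[0.1,0,0.15],[0,0,0],-1],
    [[0.1,0,0.12],[0,0,0],-1],
    [[0.13,0,0.155],[0,0,0],-1],
    [[0.15,0,0.18],[0,0,0],-1],
    [[0.17,0,0.2],[0,0,0],-1],
    [[0.17,0,0.2],[0,0,0],-1],
    [[0.17,0,0.2],[0,0,0],-1],
    [[0.17,0,0.2],[0,0,0],-1],
    [[0.17,0,0.2],[0,0,0],-1],
    [[0.17,0,0.2],[0,0,0],-1],
  ],
)

```text
time_s: 49.9
ee_pos: [0.6327, -0.0401, 0.1058]
eef_rot: [3.135, -0.868, 1.578]
force: [-0.9, -1.6, 0.6]
grip_width: 0.0005
grip_force: 0.5
```

>>> send_rows(
  motion=[
    [[0.17,0,0.2],[0,0,0],-1],
    [[0.17,0,0.2],[0,0,0],-1],
    [[0.17,0,0.2],[0,0,0],-1],
    [[0.17,0,0.2],[0,0,0],-1],
    [[0.17,0,0.2],[0,0,0],-1],
    [[0.17,0,0.2],[0,0,0],-1],
    [[0.17,0,0.2],[0,0,0],-1],
    [[0.17,0,0.2],[0,0,0],-1],
    [[0.17,0,0.2],[0,0,0],-1],
    [[0.17,0,0.2],[0,0,0],-1],
    [[0.1,0,0.12],[0,0,0],-1],
    [[0,0,0],[0,0,0],-1],
  ],
)

```text
time_s: 51.1
ee_pos: [0.6325, 0.0434, 0.1061]
eef_rot: [3.135, -0.868, 1.578]
force: [-0.3, 0.5, -0.6]
grip_width: 0.0003
grip_force: 0.0
```

```bash
cat >> h.py <<'E'
def tray(c):
    W=cloud(c);X,Y,Z=W[...,0],W[...,1],W[...,2];g=c["pixels"].max(-1)
    P=W[(X>.555)&(X<.705)&(Y>-.15)&(Y<.4)&(Z>.114)&(Z<.126)&(g<130)];print("tray rim",len(P),np.percentile(P,[1,50,99],axis=0).tolist())
E
python3 - <<'E'
from h import *
c=camera("scene");tray(c);beads(c)
plan(push(.1,.102),push(.238,.102))
E
```

```text
tray rim 446 [[0.5558848962408277, 0.04861620434415978, 0.11411674144573856], [0.6268238109742229, 0.11441211279458566, 0.11974966382210736], [0.6939583128145891, 0.2465742344405448, 0.12408947692144986]]
 [405 190   6   5  17] [0.6534 0.0979 0.0971] scoop [-0.0421 -0.0209  0.0121]
 [412 194   6   5  20] [0.6765 0.0968 0.098 ] scoop [-0.0422 -0.044   0.0135]
 [351 317  16  20 194] [ 0.7067 -0.2818  0.0543] scoop [-0.3202 -0.0733  0.2741]
at [0.6326 0.043  0.1061] [ 3.1344 -0.8685  1.5782] f [-0.204   0.9075 -0.414 ] q [-0.3093  0.73    1.3567  0.8223  1.4526 -0.5889]
shift [ 1.1221 -0.0166  1.5382] turn [0.0126 0.0349 0.0398] -> [0.632 0.1   0.102]
shift [2.9568 0.     3.5238] turn [0. 0. 0.] -> [0.632 0.238 0.102]
```

>>> send_rows(
  motion=[
    [[0.1,0,0.14],[0,0,0.04],-1],
    [[0.15,0,0.19],[0,0,0],-1],
    [[0.17,0,0.21],[0,0,0],-1],
    [[0.17,0,0.2],[0,0,0],-1],
    [[0.17,0,0.2],[0,0,0],-1],
    [[0.17,0,0.2],[0,0,0],-1],
    [[0.17,0,0.2],[0,0,0],-1],
    [[0.17,0,0.2],[0,0,0],-1],
    [[0.17,0,0.2],[0,0,0],-1],
    [[0.17,0,0.2],[0,0,0],-1],
    [[0.17,0,0.2],[0,0,0],-1],
    [[0.17,0,0.2],[0,0,0],-1],
  ],
)

```text
time_s: 52.35
ee_pos: [0.6328, 0.1346, 0.1054]
eef_rot: [3.14, -0.868, 1.57]
force: [-0.6, -4.4, 0.6]
grip_width: 0.0002
grip_force: 2.1
```

>>> send_rows(
  motion=[
    [[0.17,0,0.2],[0,0,0],-1],
    [[0.17,0,0.2],[0,0,0],-1],
    [[0.17,0,0.2],[0,0,0],-1],
    [[0.17,0,0.2],[0,0,0],-1],
    [[0.17,0,0.2],[0,0,0],-1],
    [[0.17,0,0.2],[0,0,0],-1],
    [[0.1,0,0.12],[0,0,0],-1],
    [[0,0,0],[0,0,0],-1],
  ],
)

```text
time_s: 53.15
ee_pos: [0.6327, 0.1867, 0.1054]
eef_rot: [3.14, -0.869, 1.571]
force: [-0.1, 1.2, -0.9]
grip_width: 0.0003
grip_force: 0.0
```

Run:
```python
from h import *
c=camera("scene");tray(c);beads(c);cv2.imwrite("pics/p2.png",cv2.hconcat([c["pixels"][60:260,300:500,::-1],camera("side")["pixels"][150:350,100:360,::-1]]))
plan(push(.22,.102),push(.243,.102))
```

```text
tray rim 152 [[0.5557745516883259, 0.19258544648729906, 0.1142270695569146], [0.6506565815053116, 0.20109585037862704, 0.1183377314553771], [0.6933358715374452, 0.2635714939989542, 0.12492371555289092]]
 [351 316  16  21 203] [ 0.7066 -0.2812  0.0543] scoop [-0.4117 -0.0743  0.3836]
at [0.6328 0.1861 0.1055] [ 3.14   -0.8686  1.5706] f [ 0.4149 -0.348   0.2624] q [-0.0903  0.6918  1.4257  0.9137  1.2886 -0.4835]
shift [ 0.6398 -0.0293  0.9378] turn [ 0.0146  0.0342 -0.0009] -> [0.632 0.22  0.102]
shift [0.4928 0.     0.5873] turn [0. 0. 0.] -> [0.632 0.243 0.102]
```

View pics/p2.png

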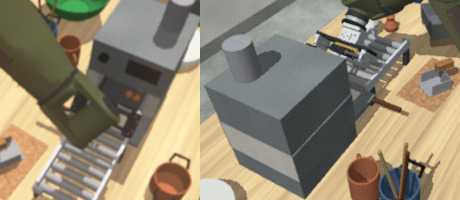

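>>> send_rows(
  motion=[
    [[0.12,0,0.17],[0,0,0],-1],
    [[0.12,0,0.17],[0,0,0],-1],
    [[0.12,0,0.16],[0,0,0],-1],
    [[0.13,0,0.155],[0,0,0],-1],
    [[0.13,0,0.155],[0,0,0],-1],
    [[0.13,0,0.155],[0,0,0],-1],
    [[0.1,0,0.12],[0,0,0],-1],
    [[0.08,0,0.09],[0,0,0],-1],
    [[0,0,0],[0,0,0],-1],
    [[0,0,0],[0,0,0],-1],
  ],
)

```text
time_s: 54.25
ee_pos: [0.6329, 0.231, 0.1038]
eef_rot: [3.14, -0.868, 1.57]
force: [0.7, -2.2, 1.2]
grip_width: 0.0005
grip_force: 0.8
```

Run:
```python
from h import *
c=camera("scene");tray(c);plan(push(.235,.102))
```

```text
tray rim 42 [[0.630441750054005, 0.23743478419905734, 0.11425680702520774], [0.6736653921366118, 0.24281601072023304, 0.11669445597844678], [0.6929233106022367, 0.26633681908061585, 0.12062353434363711]]
at [0.6328 0.2309 0.1037] [ 3.1404 -0.8682  1.5701] f [ 0.5282 -1.3549 -0.0839] q [-0.0193  0.6945  1.4257  0.9395  1.2384 -0.4471]
shift [ 0.0437 -0.0285  0.1403] turn [ 0.0145  0.037  -0.0039] -> [0.632 0.235 0.102]
```

The tray's rear rim is at y≈0.2375, so the tray centre is about 0.09 into the kiln. Back off and raise the tool.

>>> send_rows(
  motion=[
    [[-0.2,0,-0.24],[0,0,0],-1],
    [[-0.43,0,-0.51],[0,0,0],-1],
    [[-0.43,0,-0.51],[0,0,0],-1],
    [[-0.43,0,-0.51],[0,0,0],-1],
    [[-0.43,0,-0.51],[0,0,0],-1],
    [[-0.43,0,-0.51],[0,0,0],-1],
    [[0.5,0,-0.43],[0,0,0],-1],
    [[0.5,0,-0.43],[0,0,0],-1],
    [[0.5,0,-0.43],[0,0,0],-1],
    [[0.5,0,-0.43],[0,0,0],-1],
    [[0.5,0,-0.43],[0,0,0],-1],
    [[0.5,0,-0.43],[0,0,0],-1],
  ],
)

```text
time_s: 55.5
ee_pos: [0.6325, 0.1209, 0.2248]
eef_rot: [3.139, -0.868, 1.571]
force: [-0.2, -0.1, -0.3]
grip_width: 0.0007
grip_force: 0.0
```

>>> send_rows(
  motion=[
    [[0,0,0],[0,-0.73,0],-1],
    [[0,0,0],[0,-0.73,0],-1],
    [[0,0,0],[0,-0.73,0],-1],
    [[0,0,0],[0,-0.73,0],-1],
    [[0,0,0],[0,-0.73,0],-1],
    [[0,0,0],[0,-0.73,0],-1],
    [[0,0,0],[0,-0.73,0],-1],
    [[0,0,0],[0,-0.73,0],-1],
    [[0,0,0],[0,-0.73,0],-1],
    [[0,0,0],[0,-0.66,0],-1],
    [[0,0,0],[0,0,0],-1],
  ],
)

```text
time_s: 56.6
ee_pos: [0.6324, 0.1223, 0.2237]
eef_rot: [3.14, 0.0, 1.571]
force: [0.4, 0.3, -0.0]
grip_width: 0.0004
grip_force: 0.0
```

Run:
```python
from h import *
tray(camera("scene"))
F=R.from_matrix(np.diag([1.,-1,-1]));o=get_obs()
plan((np.array([.455,.125,.24]),R.from_euler("xyz",o["eef_rot"])),(np.array([.455,.125,.24]),F))
```

```text
tray rim 98 [[0.5555500239347847, 0.22765094731607866, 0.11429937647200623], [0.6354680949009713, 0.24088160339834436, 0.11705739098103041], [0.6930663112046741, 0.263095119135446, 0.12503437239417084]]
at [0.6325 0.1217 0.2234] [ 3.1403 -0.0022  1.5702] f [-0.1144 -0.2063 -0.2773] q [0.1324 0.5023 1.1994 0.002  1.4383 0.1327]
shift [ 0.1088 -5.9153 -0.5614] turn [0. 0. 0.] -> [0.455 0.125 0.24 ]
shift [0. 0. 0.] turn [-0.0054 -0.0229 13.0851] -> [0.455 0.125 0.24 ]
```

>>> send_rows(
  motion=[
    [[0.02,-0.85,-0.08],[0,0,0],0],
    [[0.02,-0.85,-0.08],[0,0,0],0],
    [[0.02,-0.85,-0.08],[0,0,0],0],
    [[0.02,-0.85,-0.08],[0,0,0],0],
    [[0,-0.85,-0.08],[0,0,0],0],
    [[0,-0.85,-0.08],[0,0,0],0],
    [[0,-0.82,-0.08],[0,0,0],0],
    [[0,0,0],[0,0,1],0],
    [[0,0,0],[0,0,1],0],
    [[0,0,0],[0,0,1],0],
    [[0,0,0],[0,0,1],0],
    [[0,0,0],[0,0,1],0],
  ],
)

```text
time_s: 57.85
ee_pos: [0.4549, 0.1229, 0.2397]
eef_rot: [-3.141, -0.003, 0.962]
force: [-0.2, 0.2, -0.7]
grip_width: 0.0473
grip_force: 0.0
```

>>> send_rows(
  motion=[
    [[0,0,0],[0,0,1],0],
    [[0,0,0],[0,0,1],0],
    [[0,0,0],[0,0,1],0],
    [[0,0,0],[0,0,1],0],
    [[0,0,0],[0,0,1],0],
    [[0,0,0],[0,0,1],0],
    [[0,0,0],[0,0,1],0],
    [[0,0,0],[0,0,1],0],
    [[0,0,0],[0,0,0.1],0],
    [[0,0,0],[0,0,0],0],
  ],
)

```text
time_s: 58.85
ee_pos: [0.455, 0.123, 0.2396]
eef_rot: [-3.14, -0.001, -0.001]
force: [0.6, -0.0, 0.2]
grip_width: 0.047
grip_force: 0.0
```

Run:
```python
from h import *
c=camera("wrist");W=cloud(c);X,Y,Z=W[...,0],W[...,1],W[...,2]
P=W[(X>.43)&(X<.505)&(Y>.09)&(Y<.2)&(Z>.05)&(Z<.09)];print(len(P),np.percentile(P,[2,50,98],axis=0))
F=R.from_matrix(np.diag([1.,-1,-1]))
plan((np.array([.455,.132,.05]),F))
h=np.array([.2225,.073]);prev=None
for a in [1.57,1.45,1.3,1.15,1,.85,.7,.55,.4,.25,.12,0,-.05]:
    p=h+np.array([-.09*np.sin(a)-.0075*np.cos(a),.09*np.cos(a)-.0075*np.sin(a)])
    if prev is not None: print(a,p,"y,z units",-(p-prev)/.03)
    prev=p
```

```text
792 [[0.4329 0.1257 0.0678]
 [0.47   0.1322 0.0724]
 [0.5033 0.1388 0.0746]]
at [0.455  0.123  0.2396] [-3.1401 -0.001  -0.0006] f [ 0.5844 -0.3496  0.0849] q [0.1856 0.0954 1.6854 0.0014 1.3596 1.7567]
shift [-0.0062 -0.2897  6.3196] turn [-0.0128 -0.0081 -0.0052] -> [0.455 0.132 0.05 ]
1.45 [0.1323 0.0764] y,z units [ 0.0081 -0.3609]
1.3 [0.1338 0.0898] y,z units [-0.0507 -0.4483]
1.15 [0.1373 0.1029] y,z units [-0.1171 -0.4357]
1 [0.1427 0.1153] y,z units [-0.1809 -0.4133]
0.85 [0.1499 0.1268] y,z units [-0.2407 -0.3816]
0.7 [0.1588 0.137 ] y,z units [-0.295  -0.3413]
0.55 [0.1691 0.1458] y,z units [-0.3427 -0.2934]
0.4 [0.1805 0.153 ] y,z units [-0.3827 -0.2389]
0.25 [0.193  0.1583] y,z units [-0.4141 -0.1791]
0.12 [0.2043 0.1615] y,z units [-0.3771 -0.1036]
0 [0.215 0.163] y,z units [-0.3573 -0.0515]
-0.05 [0.2195 0.1633] y,z units [-0.1502 -0.0087]
```

>>> send_rows(
  motion=[
    [[0,-0.15,0.7],[0,0,0],0],
    [[0,-0.14,0.8],[0,0,0],0],
    [[0,0,0.8],[0,0,0],0],
    [[0,0,0.8],[0,0,0],0],
    [[0,0,0.8],[0,0,0],0],
    [[0,0,0.8],[0,0,0],0],
    [[0,0,0.8],[0,0,0],0],
    [[0,0,0.7],[0,0,0],0],
    [[0,0,0.1],[0,0,0],0],
    [[0,0,0],[0,0,0],-1],
    [[0,0,0],[0,0,0],-1],
    [[0,0,0],[0,0,0],-1],
  ],
  squeeze=15,
)

```text
time_s: 60.1
ee_pos: [0.4557, 0.1321, 0.0515]
eef_rot: [-3.141, -0.003, -0.003]
force: [0.6, 0.3, 0.0]
grip_width: 0.0267
grip_force: 0.0
```

>>> send_rows(
  motion=[
    [[0,0,0],[0,0,0],-1],
    [[0,0,0],[0,0,0],-1],
    [[0,0,0],[0,0,0],-1],
    [[0,0.01,-0.18],[0,0,0],-1],
    [[0,0,-0.18],[0,0,0],-1],
    [[0,-0.02,-0.22],[0,0,0],-1],
    [[0,-0.03,-0.22],[0,0,0],-1],
    [[0,-0.05,-0.22],[0,0,0],-1],
    [[0,-0.07,-0.22],[0,0,0],-1],
    [[0,-0.08,-0.21],[0,0,0],-1],
    [[0,-0.1,-0.2],[0,0,0],-1],
  ],
)

```text
time_s: 61.2
ee_pos: [0.4553, 0.1397, 0.1004]
eef_rot: [3.137, -0.001, -0.003]
force: [-0.1, -25.5, 4.1]
grip_width: 0.0137
grip_force: 15.0
```

>>> send_rows(
  motion=[
    [[0,0,-0.15],[0,0,0],-1],
    [[0,0,-0.1],[0,0,0],-1],
    [[0,0,0],[0,0,0],-1],
  ],
)

```text
time_s: 61.5
ee_pos: [0.4553, 0.1428, 0.1076]
eef_rot: [-3.14, -0.002, -0.003]
force: [3.4, 3.3, -5.3]
grip_width: 0.0131
grip_force: 15.0
```

Run:
```python
from h import *
plan();c=door()
W=cloud(c);X,Y,Z=W[...,0],W[...,1],W[...,2];m=(X>.57)&(X<.69)&(Y>.1)&(Y<.215)&(Z>.06)&(Z<.2);P=W[m]
print(np.polyfit(P[:,1],P[:,2],1))
```

```text
at [0.4553 0.1428 0.1076] [-3.1399 -0.0016 -0.0026] f [ 3.39    3.3027 -5.3339] q [0.2263 0.2491 1.8315 0.0015 1.059  1.7991]
side door 104 [[0.5610547016427686, 0.13560188707323476, 0.10982504696831916], [0.5724807223133399, 0.14802021365759027, 0.12560787390383624], [0.5926403321054964, 0.16940455973253976, 0.13358799263327345]]
side hand 262 [[0.4321316626444422, 0.12581012938541664, 0.11465514237907923], [0.4478801578711119, 0.15092168503330955, 0.13981494119399324], [0.4951776710140941, 0.16306066721132037, 0.18287809688184659]]
scene door 692 [[0.561677446846906, 0.12757851919547, 0.0917985288027236], [0.631544081416594, 0.1486641193305866, 0.1234631417539272], [0.6972067392599334, 0.1985330828910184, 0.13372543081555088]]
scene hand 143 [[0.45912624973536714, 0.12378223547360817, 0.1148269908665776], [0.4664908064374294, 0.13992413642871254, 0.12546755861011702], [0.5078789051224534, 0.15873820838150313, 0.16005589776801393]]
[-0.4169  0.1803]
```

>>> send_rows(
  motion=[
    [[0,-0.1,-0.16],[0,0,0],-1],
    [[0,-0.12,-0.16],[0,0,0],-1],
    [[0,-0.13,-0.14],[0,0,0],-1],
    [[0,-0.14,-0.14],[0,0,0],-1],
    [[0,-0.15,-0.13],[0,0,0],-1],
    [[0,0,0],[0,0,0],-1],
  ],
)

```text
time_s: 62.2
ee_pos: [0.4553, 0.1601, 0.1308]
eef_rot: [3.139, -0.001, -0.002]
force: [-5.0, -16.5, 15.3]
grip_width: 0.0136
grip_force: 15.0
```

>>> send_rows(
  motion=[
    [[0,-0.05,-0.14],[0,0,0],-1],
    [[0,-0.14,-0.13],[0,0,0],-1],
    [[0,-0.16,-0.12],[0,0,0],-1],
    [[0,-0.18,-0.1],[0,0,0],-1],
    [[0,0,0],[0,0,0],-1],
  ],
)

```text
time_s: 62.7
ee_pos: [0.4552, 0.1776, 0.1452]
eef_rot: [3.141, -0.001, -0.002]
force: [-3.9, -7.1, 8.9]
grip_width: 0.0137
grip_force: 15.0
```

>>> send_rows(
  motion=[
    [[0,-0.19,-0.08],[0,0,0],-1],
    [[0,-0.19,-0.06],[0,0,0],-1],
    [[0,-0.2,-0.05],[0,0,0],-1],
    [[0,-0.2,-0.03],[0,0,0],-1],
    [[0,0,0],[0,0,0],-1],
  ],
)

```text
time_s: 63.2
ee_pos: [0.4554, 0.2015, 0.1525]
eef_rot: [-3.141, -0.002, -0.002]
force: [-4.8, -2.7, 14.4]
grip_width: 0.0135
grip_force: 15.0
```

Run:
```python
from h import *
plan();door()
```

```text
at [0.4554 0.2015 0.1525] [-3.1406 -0.0022 -0.0021] f [-4.7953 -2.7056 14.3811] q [0.3429 0.2357 1.7317 0.0002 1.1718 1.9157]
side door 0 
side hand 180 [[0.43098923766084685, 0.18509788278028227, 0.15672600803388098], [0.44723854889701575, 0.20748598608343097, 0.1700285627913255], [0.4944703302699721, 0.22187349536720424, 0.18889775033637315]]
scene door 512 [[0.5615031825886742, 0.1930163646203651, 0.12760879353395482], [0.6293164362737174, 0.19711374659308134, 0.16037097906940298], [0.6969242560565277, 0.19986312390932703, 0.1791704505097593]]
scene hand 139 [[0.44438058129126845, 0.18242933459778934, 0.15787692424377875], [0.4697561915743733, 0.19757680886815301, 0.16765466555478586], [0.5086219694352178, 0.2175648358986937, 0.18645609757213627]]
```

>>> send_rows(
  motion=[
    [[0,-0.12,0],[0,0,0],-1],
    [[0,-0.12,0],[0,0,0],-1],
    [[0,-0.12,0],[0,0,0],-1],
    [[0,-0.1,0],[0,0,0],-1],
    [[0,0,0],[0,0,0],-1],
  ],
)

```text
time_s: 63.8
ee_pos: [0.4561, 0.2139, 0.1529]
eef_rot: [3.14, -0.004, -0.002]
force: [-2.6, -15.3, 18.3]
grip_width: 0.0133
grip_force: 15.0
```

>>> send_rows(
  motion=[
    [[0,-0.1,0],[0,0,0],-1],
    [[0,-0.05,0],[0,0,0],-1],
    [[0,0,0],[0,0,0],-1],
  ],
)

```text
time_s: 64.1
ee_pos: [0.4561, 0.2166, 0.1528]
eef_rot: [3.137, -0.003, -0.003]
force: [-3.8, -29.7, 21.8]
grip_width: 0.0184
grip_force: 15.0
```

Run:
```python
from h import *
plan()
c=camera("scene");W=cloud(c);X,Y,Z=W[...,0],W[...,1],W[...,2]
P=W[(X>.56)&(X<.7)&(Y>.18)&(Y<.23)&(Z>.08)&(Z<.26)]
for a in range(8,26): q=P[abs(P[:,2]-a/100)<.005];print(a,len(q),np.median(q[:,1]) if len(q) else "")
```

```text
at [0.4561 0.2166 0.1528] [ 3.1368 -0.003  -0.003 ] f [ -3.7679 -29.6988  21.8024] q [ 0.3737  0.2512  1.7113 -0.006   1.1781  1.9498]
8 46 0.20859400151669394
9 101 0.20870887090929838
10 113 0.20857164303000034
11 104 0.20866120200660973
12 109 0.20875910161139186
13 116 0.20881318700589271
14 114 0.20885050064454116
15 112 0.20855934426992823
16 122 0.2087137483971917
17 129 0.20852261950440446
18 339 0.2163910332093772
19 128 0.22366408841107782
20 128 0.2236304145641613
21 97 0.22261561717734715
22 127 0.22062151355275
23 140 0.22044782417839837
24 157 0.22081851144417833
25 164 0.22097937786648963
```

The door face is upright, 15 mm in front of the kiln face, so it is shut. Let go and go up.

>>> send_rows(
  motion=[
    [[0,0.05,0.05],[0,0,0],-0.4],
    [[0,0,0],[0,0,0],0],
    [[0,0,0],[0,0,0],0.3],
    [[0,0,0],[0,0,0],0.5],
    [[0,0,0],[0,0,0],0.5],
    [[0,0,-0.3],[0,0,0],0.5],
    [[0,0,-0.6],[0,0,0],0.5],
    [[0,0,-1],[0,0,0],0.5],
    [[0,0,-1],[0,0,0],0.5],
    [[0,0,-1],[0,0,0],0.5],
    [[0,0,-1],[0,0,0],0.5],
    [[0,0.5,0],[0,0,0],0.5],
  ],
)

```text
time_s: 65.35
ee_pos: [0.4559, 0.2033, 0.3005]
eef_rot: [-3.139, -0.007, -0.001]
force: [0.4, 0.2, 0.0]
grip_width: 0.0701
grip_force: 0.0
```

>>> send_rows(
  motion=[
    [[-0.3,0.7,0],[0,0,0],0.5],
    [[-0.3,0.7,0],[0,0,0],0.5],
    [[0,0,0],[0,0,0],0.5],
    [[0,0,0],[0,0,0],0.5],
  ],
)

```text
time_s: 65.75
ee_pos: [0.437, 0.1602, 0.2962]
eef_rot: [-3.141, -0.001, -0.004]
force: [0.8, -0.4, 0.6]
grip_width: 0.0705
grip_force: 0.0
```

Run:
```python
from h import *
plan()
c=camera("scene");d=camera("side");W=cloud(c);X,Y,Z=W[...,0],W[...,1],W[...,2]
P=W[(X>.56)&(X<.7)&(Y>.15)&(Y<.23)&(Z>.08)&(Z<.26)]
for a in (9,13,17): q=P[abs(P[:,2]-a/100)<.005];print(a,np.median(q[:,1]))
for n,k in(("scene",c),("side",d)):
    W=cloud(k);X,Y,Z=W[...,0],W[...,1],W[...,2];hsv=cv2.cvtColor(k["pixels"],cv2.COLOR_RGB2HSV)
    P=W[(X>.35)&(X<.5)&(Y>-.2)&(Y<.07)&(Z>.05)&(Z<.12)&(hsv[...,1]>90)];print(n,"block",len(P),cv2.minAreaRect((P[:,:2]*1000).astype(np.float32)) if len(P)>5 else "",np.median(P[:,2]))
cv2.imwrite("pics/f.png",cv2.hconcat([c["pixels"][60:310,230:530,::-1],d["pixels"][120:370,100:400,::-1]]))
```

```text
at [0.437  0.1602 0.2962] [-3.1409 -0.0011 -0.0037] f [ 0.7832 -0.4425  0.6481] q [0.2725 0.0499 1.6043 0.0004 1.4862 1.8469]
9 0.20870134062779747
13 0.2087515329653445
17 0.20877396520476013
scene block 227 ((402.061279296875, -88.66397094726562), (59.221256256103516, 25.095773696899414), 58.3952751159668) 0.08998634732224249
side block 194 ((400.3625793457031, -86.19693756103516), (61.682830810546875, 25.149137496948242), 56.38761901855469) 0.0870395836654064
```

View pics/f.png

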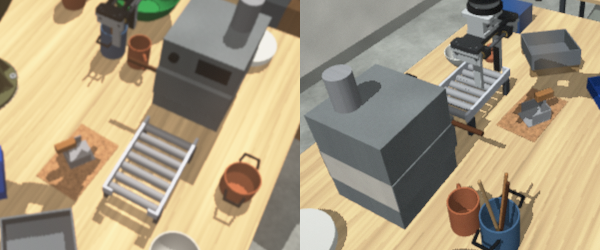

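The door is shut and the rollers are empty. The scoop was knocked about 20 mm, but it still lies level on the mat. Its origin is near (0.420, -0.059), about 21 mm from the mat centre and within the 55 mm limit. Handing in.

```bash
python3 -c "
from station import *
print(hand_in())"
```

```text
the job is handed in; nothing more can be done
None
```

I handed the job in at about 66 s with everything done, but no verdict came back: all three beads are in the tray, the tray is about 90 mm into the kiln, the door is shut, and the scoop lies level on its mat, about 21 mm off centre after it was knocked.

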